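Clamp a circuit board with the swing clip, test it, and free it

ROBOT

A 6-joint arm with a two-finger parallel gripper is mounted at the origin on the work surface. World frame = base frame: x ahead of the robot, y to its left, z up, the work surface at z = 0. Lengths are in m, angles in rad, forces in N, time in s.
With the tool pointing down it reaches from about 0.225 to 0.875 m from the base axis. Payload 3.4 kg.
Tool frame: the origin (TCP) lies at the very end of the fingers, on their centre line; the grasp point (between the pads) lies 19 mm behind it (grip_depth is the distance from the TCP to the grasp point, in m); x points along the fingers, z is the direction in which the jaws open and shut, and the axes are right-handed (so a half turn about x gives the same grasp; the last joint's range is limited). The gripper opens to 85 mm and grips with 20 to 120 N. Pads are 22 mm wide; open, the fingers measure 114 mm over their backs; the gripper's body (76 mm by 85 mm) begins 54 mm behind the grasp point. The pads swing forward as they close: fully open they stand 13 mm farther back than shut.
Start: joints at [1.184, 0.276, 1.505, -0, 1.361, -0.121], TCP at [0.151, 0.555, 0.191] pointing down, gripper open.
Joint ranges: [-2.89, 2.89], [-0.75, 2.08], [0.22, 2.7], [-1.18, 4.32], [0.11, 2.71], [-2.7, 2.7]. Speed limits (rad/s): [2.57, 2.57, 3.14, 3.14, 3.14, 3.14].

INTERFACE

Orientations are given as a unit quaternion [w, x, y, z].
In Python, from rig import get_state, get_image, sign_off, grip_depth gives the robot as it stands. The module is installed in compiled form; this text tells all that it offers.
- The arm moves only by the tool arm_command, never from a script. Its argument "series" is a list of rows, each an object with "dp": the shift along the tool's x, y, z scaled (see below), a list of three; "angular": the turn, a rotation vector about the tool's x, y, z scaled (see below), a list of three; "gripper": the finger opening in mm, from 0 to 85.4. A call has exactly 8 rows; each row shifts and turns the pose as measured when the row begins, along the tool's axes as they then stand; what a row does not reach is not made up. The controller multiplies each number of a shift by 0.12 m and each number of a turn by 90 degrees. A row lasts 1/8 s, in which the tool goes at most 62.5 mm and 10.7 degrees, less where a joint would pass 70% of its speed; a pose out of reach is approached as far as the arm can. A call with a number of a shift or a turn outside -1 to 1 is refused whole. A call with a gripper value outside its range is refused whole. The fingers move at their own pace and stop on an object; "grip_force" is the grip in N (left out, the last holds). Time passes only in rows, so rows that do not move let the fingers close, or fill a call up. It gives the time, the measured TCP pose, the force and the opening at its end, in the units of the state.
- get_state(): the state, without advancing time (a new reading comes with each control period).
- get_image(name): name is "side" or "top"; returns a dict with "image" (420x560x3 uint8, blue, green, red), "depth" (420x560 float32, m along the optical axis (not along the pixel's ray), 0 where there is no reading), "mtx" (3x3 intrinsics, pixels), "view" (4x4, takes a point from world to camera coordinates). Camera axes: x right, y up, looking along -z (the intrinsics and any distortion apply to the point x, -y, -z); pixel columns grow to the right and rows downward; lengths in m; the calibration is good to about 2 mm. A picture is of the moment at which its call begins.
- sign_off(): hands the job in, once; it reports no verdict.
The state is a dict: "clock": time; "qpos": joint angles; "qd": joint speeds; "effort": joint torques, N m; "position": TCP position; "ee_rot": TCP orientation; "contact_force": force on the tool from outside, world axes, zero at the start; "moment": the same for the moment, N m; "width": finger opening in m.
Only numpy, scipy, OpenCV 4.12 (cv2) and the standard library are available. Lean on these libraries where they do the work, as an engineer would, in place of code of your own. Each camera call takes 0.05 s, during which the arm holds its last target. There are 200 camera calls.

TASK

A loose circuit board lies in the test jig. Swing the jig's spring clip around its pivot screw so that it pushes the board back against its stop rail, rides up onto the board's edge and comes fully home; press its shoulder snugly, not hard, against that edge for half a second. Then, with the clip on, press the black test button right down and let it up, and finally swing the clip well clear of the board again. The board is fragile: move it only by means of the clip, leave it lying flat and square where the clip pushed it, and leave the other things on the bench alone.

Things in the scene. Friction and masses are not known exactly. Their poses are not given: they have to be found in the camera images.
- jig: Fixed grey base plate, 190 mm (x) by 192 mm (y, -70 to +122), 12 mm thick; origin on the bench, z up. The board lies on it between 6 mm tall lugs at x = +-63 mm. Along the board's +y side stands an adjustable aluminium stop rail, 110 mm long, 9 mm tall, 10 mm thick; its inner face lies somewhere from y = +35 to +53 mm, not measured.
- board: Loose circuit board on a metal carrier: 120 mm (x) by 80 mm (y) by 6 mm, about 0.16 kg, parts up to 4 mm tall on top; origin at the centre of its underside. Starts 3 to 25 mm short of the stop rail; pushed on its y = -40 mm edge (the clip's side) it slides with 1 to 2 N until it meets the rail.
- clip: Steel swing clip: arm 12 mm wide, top 25.5 mm above the bench. Origin on its upright pivot screw at bench height (jig x -75, y -39 mm); x along the arm to the free end, z up. It is on the board when its x is parallel to the jig's within 0.13 rad; from above it opens clockwise, to 1.5 rad; starts 0.8 to 1.25 rad open; stays where left. Well clear: 0.7 rad or more.
- foot: Sprung steel lip under the clip's free end, 14 mm wide, out 18 mm from the arm's middle towards the board (clip's +y), the outer half a ramp. Origin under the post at its underside, 15.5 mm above the bench when free, 2.5 mm below the board's top. Moves only up, against 3 to 4 N. At the rail the ramp climbs the edge with 3 to 6 N of sideways push at the post, then slides on with 1 to 3 N.
- post (a point): Top centre of the finger post: upright steel rod, 10 mm in diameter, 30 mm tall, on the clip's free end 75 mm from the screw's axis; top 55.5 mm above the bench. Push it sideways or straddle it; it does not rise with the foot.
- shoulder (a point): On the axis of the shoulder pin, under the post, 15.5 mm above the bench: an upright 8 mm pin below the arm. Clip home = pin on the board's edge, its axis 4 mm outside it, about 7 mm after the foot has climbed on. There the push at the post rises steeply: a snug press is 6 to 10 N at the post, kept half a second; over 14 N is too hard. (The clip's force on the board is 4 to 5 N more.)
- test (a joint): Travel of the black test button: 0 up, 0.006 m right down; needs about 5 N, springs back.
- test_top (a point): Top centre of the black test button, 24 mm across, 34 mm above the bench when up, in a grey round housing 40 mm across whose rim is 24 mm above the bench; at jig x +35, y +94 mm. Pressed straight down.
- flux: Bystander: a white plastic bottle, 42 mm across and 85 mm tall; origin at the centre of its foot.
- pot: Bystander: a glass jar with a metal lid, 48 mm across and 50 mm tall; origin at the centre of its foot.
- driver: Bystander: a 160 mm screwdriver lying on the bench along its own x; origin under its middle.
- fan: Bystander: a flat laptop fan, a 60 mm black disc 10 mm thick with a finned metal block at one side; origin under the disc's centre.
Not all that is in view belongs to the job. Leave any blue or purple look-alike of the board alone.

How it is judged:
By the outcome, as a careful person would: the job done as asked, in the order asked, and still so for the second after the job is handed in, with the robot touching nothing.
It also fails if it takes over 72 s, if anything falls off the work surface, if the arm or the gripper's body presses on something with over 40 N, if the wrist force passes 120 N, or if a joint passes its speed limit or range.

## Working session

There is one attempt and no reset: what is moved stays moved. The work goes in short steps, Python scripts to look and compute and a tool call to move; the robot and the scene stay as the last step left them, time stands still between calls to the robot, and variables do not carry over. Pictures are saved under pics/ and viewed, about 8 in all and at most 12, crops included, and the job is handed in when it is done.

Besides the shell and the picture viewer there is one more tool, called after "Call:" by a JSON object that holds its "fn" and its "kwargs", one argument or row to a line. arm_command: Moves the arm, as the interface text tells. Its arguments: {"type":"object","properties":{"series":{"type":"array","items":{"type":"object","properties":{"dp":{"type":"array","items":{"type":"number"}},"angular":{"type":"array","items":{"type":"number"}},"gripper":{"type":"number"}}}},"grip_force":{"type":"number"}},"required":["series"]}

```bash
mkdir -p pics
cat > h.py <<'E'
import numpy as np, cv2
from rig import get_state,get_image,sign_off,grip_depth
def P(im,u,v,z):
    K=im['mtx'];V=im['view'];R=V[:3,:3];t=V[:3,3]
    d=np.linalg.inv(K)@np.array([u,v,1.]);d=np.array([d[0],-d[1],-d[2]])
    c=-R.T@t;w=R.T@d
    return c+w*(z-c[2])/w[2]
def D(im,u,v):
    z=im['depth'][int(v),int(u)];d=np.linalg.inv(im['mtx'])@np.array([u,v,1.])*z
    return im['view'][:3,:3].T@(np.array([d[0],-d[1],-d[2]])-im['view'][:3,3])
def px(im,p):
    c=im['view'][:3,:3]@np.array(p)+im['view'][:3,3]
    q=im['mtx']@np.array([c[0],-c[1],-c[2]]);return q[:2]/q[2]
E
python3 - <<'E'
from h import *
s=get_state();print(s,grip_depth)
for n in('top','side'):
    i=get_image(n);cv2.imwrite(f'pics/{n}0.png',i['image']);print(n,i['mtx'],i['view'],sorted(i.keys()))
    np.savez(f'{n}0.npz',**{k:i[k] for k in('image','depth','mtx','view')})
E
```

```text
{'clock': 0.0, 'qpos': array([ 1.18400826e+00,  2.76581354e-01,  1.50615397e+00, -2.92955402e-05,
        1.36069601e+00, -1.21060346e-01]), 'qd': array([-0.00153918, -0.00096439,  0.00036425, -0.00053248, -0.00083897,
       -0.00060061]), 'effort': array([-1.89178507e-03, -4.16754842e+01, -2.45801747e+01, -3.77747847e-04,
        1.10471903e-02,  4.82787527e-06]), 'position': array([0.15081849, 0.55423262, 0.19053926]), 'ee_rot': array([ 0.56127311, -0.42969637,  0.56238365,  0.42901999]), 'contact_force': array([ 0.91845745, -0.14517881, -0.31734432]), 'moment': array([-0.03373986, -0.00502208, -0.017413  ]), 'width': 0.0854779695259935} 0.0187
top [[390.28577098   0.         286.06471837]
 [  0.         390.28577098 207.9400885 ]
 [  0.           0.           1.        ]] [[-0.00308627 -0.9998039  -0.01956099  0.10402225]
 [ 0.98862269 -0.0059923   0.15029724 -0.58826219]
 [-0.15038498 -0.01887458  0.98844732 -0.77443183]
 [ 0.          0.          0.          1.        ]] ['depth', 'image', 'mtx', 'view']
side [[542.86839807   0.         284.303695  ]
 [  0.         542.86839807 205.78373949]
 [  0.           0.           1.        ]] [[ 0.82833374 -0.56007741  0.0132856  -0.41193519]
 [ 0.35660523  0.5453991   0.75853315 -0.31179953]
 [-0.43208323 -0.62358088  0.65149901 -0.80283936]
 [ 0.          0.          0.          1.        ]] ['depth', 'image', 'mtx', 'view']
```

View pics/top0.png

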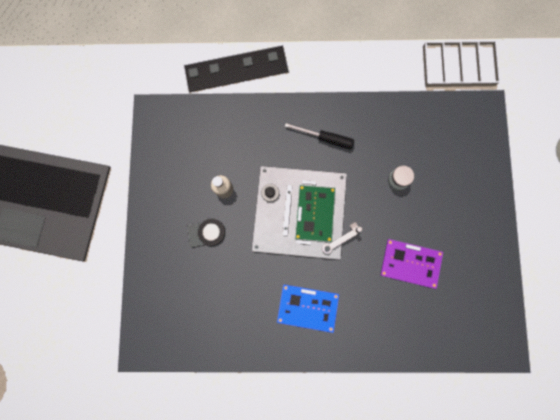

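View pics/side0.png

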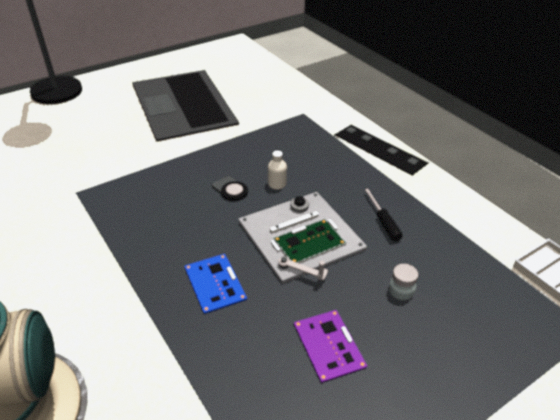

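Top view: the green board (315,213) lies in the jig. Rail at (288,211), clip pivot (327,249), post end near (356,229), black button (270,192). Possible mistakes for the board are the blue board (308,309) and the purple one (412,263). For the button they are the fan (210,232), the flux bottle cap (221,183) and the pot (402,177). I choose the green board and the clip in the grey jig. Next is a close crop to check, plus measurement.

Run:
```python
from h import *
T=np.load('top0.npz');S=np.load('side0.npz')
c=cv2.resize(T['image'][160:265,245:370],None,fx=5,fy=5,interpolation=cv2.INTER_CUBIC)
d=cv2.resize(S['image'][185:295,232:372],None,fx=5,fy=5,interpolation=cv2.INTER_CUBIC)
cv2.imwrite('pics/c1.png',c);cv2.imwrite('pics/c2.png',d)
# plate mask: depth height
def H(im):
    v,u=np.mgrid[:420,:560];z=im['depth'];K=im['mtx']
    p=np.stack([(u-K[0,2])/K[0,0]*z,-(v-K[1,2])/K[1,1]*z,-z],-1)
    return (p-im['view'][:3,3])@im['view'][:3,:3]
w=H(T)
hsv=cv2.cvtColor(T['image'],cv2.COLOR_BGR2HSV)
print('depth',w[245,265],w[309,308],w[215,315],w[350,200])
m=((hsv[...,2]>95)&(hsv[...,1]<60)).astype(np.uint8); m|=cv2.inRange(hsv,(45,80,30),(85,255,255))//255
r=np.zeros_like(m);r[160:265,248:352]=m[160:265,248:352]
r=cv2.morphologyEx(r,cv2.MORPH_CLOSE,np.ones((9,9)))
r=cv2.morphologyEx(r,cv2.MORPH_OPEN,np.ones((31,31)))
k=max(cv2.findContours(r,0,2)[0],key=cv2.contourArea)
rect=cv2.minAreaRect(k);b=cv2.boxPoints(rect)
print(rect);Q=np.array([P(T,*p,.012) for p in b]);print(Q,np.linalg.norm(Q-np.roll(Q,1,0),axis=1))
g=cv2.inRange(hsv,(45,80,20),(85,255,255));g[:, :290]=0
k=max(cv2.findContours(g,0,2)[0],key=cv2.contourArea);b=cv2.boxPoints(cv2.minAreaRect(k))
Q=np.array([P(T,*p,.018) for p in b]);print(Q,Q.mean(0),np.linalg.norm(Q-np.roll(Q,1,0),axis=1))
```

```text
depth [0.51318077 0.14770873 0.01196705] [0.37772051 0.05620481 0.00319347] [0.57729567 0.03922474 0.01644084] [ 0.29294344  0.28539738 -0.00229505]
((299.5, 212.0), (104.0, 103.0), 90.0)
[[ 0.702653    0.18667886  0.012     ]
 [ 0.70068842 -0.04265681  0.012     ]
 [ 0.47198011 -0.03624734  0.012     ]
 [ 0.47269551  0.18401033  0.012     ]] [0.22997298 0.22934409 0.2287981  0.22025883]
[[ 0.5269588   0.08063769  0.018     ]
 [ 0.64153646  0.07220229  0.018     ]
 [ 0.63586846 -0.00307774  0.018     ]
 [ 0.52170248  0.00683576  0.018     ]] [0.58151655 0.0391495  0.018     ] [0.07398888 0.11488776 0.0754931  0.11459558]
```

View pics/c1.png

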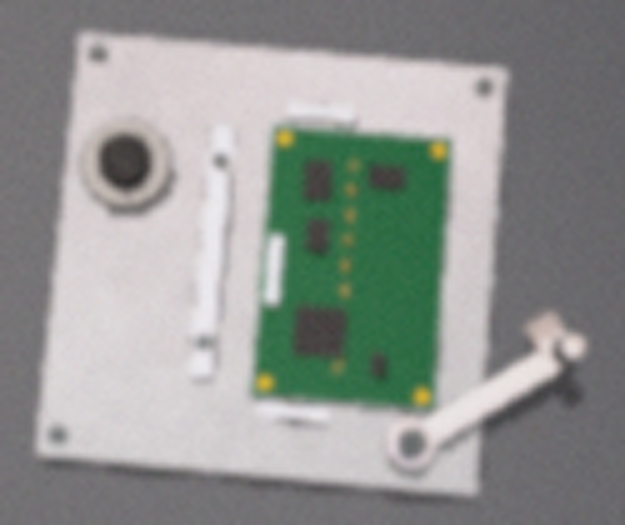

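View pics/c2.png

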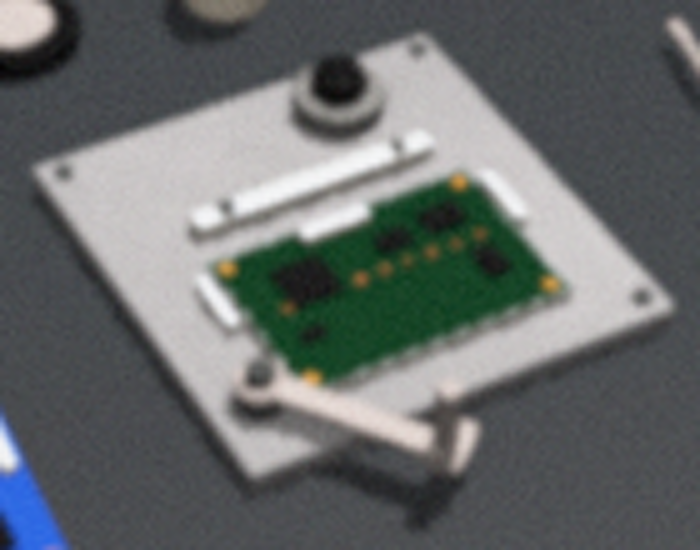

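Crop 1 shows the plate corners at (80,32), (508,68), (478,494) and (38,458). The button is at (126,160), the pivot at (412,444), the post top at about (573,346), the foot at (548,330), and the board's clip-side edge runs from (450,142) to (432,408). Crop 2 confirms it: button top (337,75), post top (450,390), pivot (260,372).

```bash
cat > m.py <<'E'
from h import *
T=np.load('top0.npz');S=np.load('side0.npz')
t=lambda x,y:((x+.5)/5-.5+245,(y+.5)/5-.5+160)
s=lambda x,y:((x+.5)/5-.5+232,(y+.5)/5-.5+185)
C=np.array([P(T,*t(*p),.012) for p in[(80,32),(508,68),(478,494),(38,458)]])
J=np.array([[95,122],[95,-70],[-95,-70],[-95,122]])/1e3
a=C[:,:2]-C[:,:2].mean(0);b=J-J.mean(0)
th=np.arctan2((b[:,0]*a[:,1]-b[:,1]*a[:,0]).sum(),(a*b).sum())
R=np.array([[np.cos(th),-np.sin(th)],[np.sin(th),np.cos(th)]]);o=C[:,:2].mean(0)-R@J.mean(0)
W=lambda x,y:R@np.array([x,y])+o
I=lambda p:R.T@(np.array(p)[:2]-o)
E
python3 - <<'E'
from m import *
np.set_printoptions(precision=4,suppress=True)
print(th,o,(C[:,:2]-(J@R.T+o))*1e3)
print('btn exp',W(.035,.094),'top',P(T,*t(126,160),.034),'side',P(S,*s(337,75),.034))
print('piv exp',W(-.075,-.039),P(T,*t(412,444),.0255),P(S,*s(260,372),.028))
p=P(T,*t(573,346),.0555);q=P(S,*s(450,388),.0555);print('post',p,q,I(p)*1e3,I(q)*1e3)
for z in(I(p),I(q)):
  d=z-[-.075,-.039];print(np.linalg.norm(d),np.arctan2(d[1],d[0]))
for n,x,y in[('bd',450,142),('bd',432,408),('bd far',276,128),('bd far',254,394)]:print(n,I(P(T,*t(x,y),.018))*1e3)
for x,y in[(214,381),(235,128),(192,378),(213,128)]:print('rail',I(P(T,*t(x,y),.021))*1e3)
print(T['view'][:3,:3].T@-T['view'][:3,3])
E
```

```text
-0.09066209036127833 [0.5835 0.0463] [[-0.4708 -0.8246]
 [-1.0202  0.7508]
 [ 1.4086  1.2434]
 [ 0.0824 -1.1696]]
btn exp [0.6268 0.1368] top [0.6262 0.1364 0.034 ] side [0.6273 0.138  0.034 ]
piv exp [0.5052 0.0143] [0.5047 0.0154 0.0255] [0.5077 0.0183 0.028 ]
post [ 0.543  -0.0487  0.0555] [ 0.5451 -0.0473  0.0555] [-31.6506 -98.3159] [-29.6926 -96.6891]
0.07346798875886705 -0.9396822739230165
0.07335387378221511 -0.9050388159962148
bd [ 57.224  -45.6124]
bd [-59.183  -45.9463]
bd far [57.1136 30.5895]
bd far [-59.767   30.4178]
rail [-55.9152  47.9374]
rail [54.9846 48.4122]
rail [-55.4438  57.4399]
rail [54.1841 57.9855]
[0.4654 0.0859 0.8559]
```

```bash
cat > plan.py <<'E'
from m import *
from scipy.spatial.transform import Rotation as Ro, Slerp
np.set_printoptions(precision=4,suppress=True)
def down(yaw): # tool x down, z horizontal at yaw
    x=np.array([0,0,-1.]);z=np.array([np.cos(yaw),np.sin(yaw),0]);return Ro.from_matrix(np.stack([x,np.cross(z,x),z],1))
def cur():
    s=get_state();q=s['ee_rot'];return s,Ro.from_quat([q[1],q[2],q[3],q[0]])
def plan(pos,yaw,n):
    s,r=cur();p=s['position'];e=down(yaw)
    rows(p,r,[(p+(np.array(pos)-p)*(i+1)/n) for i in range(n)],Slerp([0,1],Ro.concatenate([r,e]))(np.arange(1,n+1)/n))
def rows(p,r,ps,rs):
    for pp,rr in zip(ps,rs):
        print((r.inv().apply(pp-p)/.12).round(3).tolist(),((r.inv()*rr).as_rotvec()/(np.pi/2)).round(3).tolist());p,r=pp,rr
def rep():
    s,r=cur();M=r.as_matrix();f=s['contact_force']
    print('t',round(s['clock'],2),'p',s['position'],'jig',I(s['position'])*1e3,'x',M[:,0],'zyaw',np.arctan2(M[1,2],M[0,2]),'F',f,'w',s['width'],'q6',s['qpos'][5])
    d=I(s['position'])-[-.075,-.039];print('r',np.hypot(*d),'ang',np.arctan2(d[1],d[0]),'Fjig',R.T@f[:2],'Ftool',r.inv().apply(f))
E
python3 - <<'E'
from plan import *
rep()
ph=-.92;P0=W(-.075+.075*np.cos(ph),-.039+.075*np.sin(ph));print(P0)
y0=ph+th+np.pi/2;print(y0)
for y in (y0,y0-np.pi): print(y);plan([*P0,.19],y,14)
E
```

```text
t 0.1 p [0.1508 0.5543 0.1906] jig [-476.8258  466.7172] x [-0.0006 -0.0015 -1.    ] zyaw 1.3049660008580775 F [ 0.1229 -0.7093  0.1966] w 0.08569553566063075 q6 -0.1209959225907259
r 0.6459209281657813 ang 2.242215253404739 Fjig [ 0.1866 -0.6952] Ftool [-0.1956 -0.3049 -0.6524]
[ 0.5451 -0.0493]
0.5601342364336181
0.5601342364336181
[0.001, -0.321, -0.285] [0.034, -0.0, 0.0]
[0.001, -0.336, -0.268] [0.034, -0.0, 0.0]
[0.001, -0.349, -0.249] [0.034, -0.0, 0.0]
[0.001, -0.362, -0.23] [0.034, -0.0, 0.0]
[0.001, -0.374, -0.211] [0.034, -0.0, 0.0]
[0.001, -0.384, -0.191] [0.034, -0.0, 0.0]
[0.001, -0.394, -0.17] [0.034, -0.0, 0.0]
[0.001, -0.403, -0.149] [0.034, -0.0, 0.0]
[0.0, -0.41, -0.127] [0.034, -0.0, 0.0]
[0.0, -0.416, -0.105] [0.034, -0.0, 0.0]
[0.0, -0.421, -0.083] [0.034, -0.0, 0.0]
[0.0, -0.425, -0.06] [0.034, -0.0, 0.0]
[0.0, -0.427, -0.038] [0.034, -0.0, 0.0]
[0.0, -0.429, -0.015] [0.034, -0.0, 0.0]
-2.581458417156175
[0.001, -0.321, -0.285] [-0.109, -0.0, -0.0]
[0.001, -0.268, -0.335] [-0.109, -0.0, -0.0]
[0.001, -0.206, -0.376] [-0.109, -0.0, -0.0]
[0.001, -0.139, -0.406] [-0.109, -0.0, -0.0]
[0.001, -0.068, -0.424] [-0.109, -0.0, -0.0]
[0.001, 0.005, -0.429] [-0.109, -0.0, -0.0]
[0.001, 0.078, -0.422] [-0.109, -0.0, -0.0]
[0.001, 0.149, -0.403] [-0.109, -0.0, -0.0]
[0.001, 0.215, -0.371] [-0.109, -0.0, -0.0]
[0.001, 0.275, -0.329] [-0.109, -0.0, -0.0]
[0.001, 0.327, -0.278] [-0.109, -0.0, -0.0]
[0.001, 0.37, -0.218] [-0.109, -0.0, -0.0]
[0.001, 0.401, -0.152] [-0.109, -0.0, -0.0]
[0.0, 0.421, -0.081] [-0.109, -0.0, -0.0]
```

Call:
{"fn": "arm_command", "kwargs": {
  "series": [
    {"dp":[0,-0.32,-0.285],"angular":[0.034,0,0],"gripper":26},
    {"dp":[0,-0.336,-0.268],"angular":[0.034,0,0],"gripper":26},
    {"dp":[0,-0.35,-0.25],"angular":[0.034,0,0],"gripper":26},
    {"dp":[0,-0.362,-0.23],"angular":[0.034,0,0],"gripper":26},
    {"dp":[0,-0.374,-0.21],"angular":[0.034,0,0],"gripper":26},
    {"dp":[0,-0.384,-0.19],"angular":[0.034,0,0],"gripper":26},
    {"dp":[0,-0.394,-0.17],"angular":[0.034,0,0],"gripper":26},
    {"dp":[0,-0.4,-0.15],"angular":[0.034,0,0],"gripper":26}
  ],
  "grip_force": 20
}}

```text
clock: 1.1
position: [0.378, 0.2004, 0.1879]
ee_rot: [0.64, -0.3, 0.642, 0.298]
contact_force: [0.4, -0.1, -0.1]
width: 0.0258
```

Run:
```python
from plan import *
rep()
plan([.5451,-.0493,.13],.56,8)
```

```text
t 1.1 p [0.378  0.2004 0.1879] jig [-218.5214  134.8865] x [-0.0019 -0.0038 -1.    ] zyaw 0.8720468547592011 F [ 0.3669 -0.0808 -0.1099] w 0.025782091728631912 q6 -0.5438024994419414
r 0.22546599008439974 ang 2.2608188348927696 Fjig [ 0.3727 -0.0472] Ftool [ 0.1095 -0.3328  0.1746]
[0.061, -0.301, -0.087] [0.025, -0.0, 0.0]
[0.061, -0.304, -0.075] [0.025, -0.0, 0.0]
[0.061, -0.306, -0.063] [0.025, -0.0, 0.0]
[0.061, -0.309, -0.051] [0.025, -0.0, 0.0]
[0.061, -0.31, -0.039] [0.025, -0.0, 0.0]
[0.061, -0.312, -0.027] [0.025, -0.0, 0.0]
[0.06, -0.313, -0.015] [0.025, -0.0, 0.0]
[0.06, -0.313, -0.003] [0.025, -0.0, 0.0]
```

Call:
{"fn": "arm_command", "kwargs": {
  "series": [
    {"dp":[0.06,-0.3,-0.087],"angular":[0.025,0,0],"gripper":26},
    {"dp":[0.06,-0.304,-0.075],"angular":[0.025,0,0],"gripper":26},
    {"dp":[0.06,-0.306,-0.063],"angular":[0.025,0,0],"gripper":26},
    {"dp":[0.06,-0.309,-0.05],"angular":[0.025,0,0],"gripper":26},
    {"dp":[0.06,-0.31,-0.04],"angular":[0.025,0,0],"gripper":26},
    {"dp":[0.06,-0.31,-0.027],"angular":[0.025,0,0],"gripper":26},
    {"dp":[0.06,-0.313,-0.015],"angular":[0.025,0,0],"gripper":26},
    {"dp":[0,0,0],"angular":[0,0,0],"gripper":26}
  ]
}}

```text
clock: 2.1
position: [0.5264, -0.0299, 0.1339]
ee_rot: [0.675, -0.203, 0.679, 0.202]
contact_force: [-0.8, 0.3, 0.4]
width: 0.0262
```

Run:
```python
from plan import *
rep()
plan([.5451,-.0493,.08],.56,8)
```

```text
t 2.1 p [ 0.5264 -0.0299  0.1339] jig [-49.9032 -81.1202] x [-0.0051 -0.0028 -1.    ] zyaw 0.5810429577812232 F [-0.7564  0.3477  0.4243] w 0.02618459886103771 q6 -0.7655492933840579
r 0.049030170272595104 ang -1.0334431444705277 Fjig [-0.7848  0.2777] Ftool [-0.4214  0.706  -0.4439]
[0.056, -0.028, 0.006] [0.002, -0.0, -0.0]
[0.056, -0.028, 0.006] [0.002, -0.0, -0.0]
[0.056, -0.028, 0.006] [0.002, -0.0, -0.0]
[0.056, -0.028, 0.006] [0.002, -0.0, -0.0]
[0.056, -0.027, 0.006] [0.002, -0.0, -0.0]
[0.056, -0.027, 0.006] [0.002, -0.0, -0.0]
[0.056, -0.027, 0.006] [0.002, -0.0, -0.0]
[0.056, -0.027, 0.006] [0.002, -0.0, -0.0]
```

Call:
{"fn": "arm_command", "kwargs": {
  "series": [
    {"dp":[0.07,-0.06,0.012],"angular":[0.01,0,0],"gripper":26},
    {"dp":[0.07,-0.06,0.012],"angular":[0,0,0],"gripper":26},
    {"dp":[0.07,-0.06,0.012],"angular":[0,0,0],"gripper":26},
    {"dp":[0.07,-0.04,0.012],"angular":[0,0,0],"gripper":26},
    {"dp":[0.07,0,0],"angular":[0,0,0],"gripper":26},
    {"dp":[0.06,0,0],"angular":[0,0,0],"gripper":26},
    {"dp":[0.04,0,0],"angular":[0,0,0],"gripper":26},
    {"dp":[0,0,0],"angular":[0,0,0],"gripper":26}
  ]
}}

```text
clock: 3.1
position: [0.544, -0.0475, 0.0754]
ee_rot: [0.676, -0.197, 0.682, 0.198]
contact_force: [0.3, -0.0, 0.1]
width: 0.0261
```

Run:
```python
from plan import *
rep()
plan([.5451,-.0493,.08],.56,1)
i=get_image('side')
print(px(i,get_state()['position']))
u,v=map(int,px(i,[.545,-.049,.07]))
cv2.imwrite('pics/a1.png',cv2.resize(i['image'][v-60:v+50,u-70:u+70],None,fx=5,fy=5,interpolation=cv2.INTER_CUBIC))
```

```text
t 3.1 p [ 0.544  -0.0475  0.0754] jig [-30.8476 -96.9869] x [-0.0083 -0.0011 -1.    ] zyaw 0.5674221075155441 F [ 0.289  -0.0153  0.093 ] w 0.026139504152441356 q6 -0.7782959708107902
r 0.0728829268829073 ang -0.9200261745039964 Fjig [0.2892 0.0109] Ftool [-0.0954 -0.1679  0.2348]
[-0.039, -0.018, -0.0] [0.005, -0.005, -0.002]
[321.9165 254.6338]
```

View pics/a1.png

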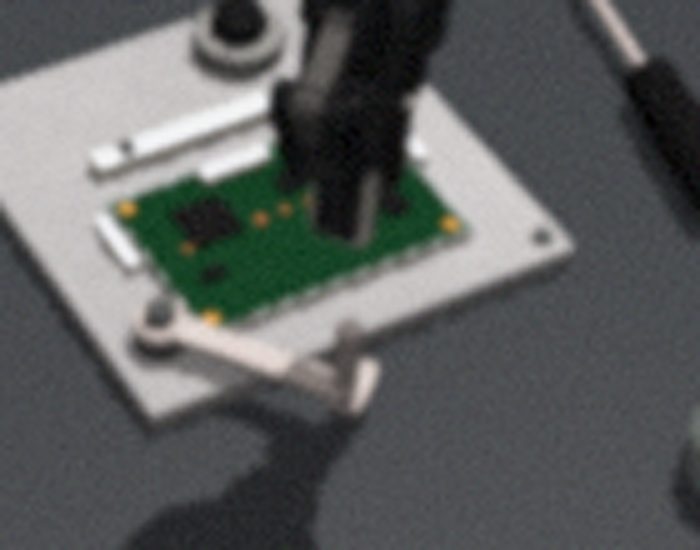

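The fingers are above the post with their tips at crop (345,240), higher than the TCP should project. I'll check this with depth before lowering.

Run:
```python
from plan import *
i=get_image('side');u,v=map(int,px(i,[.545,-.049,.07]));print(u,v)
f=lambda x,y:((x+.5)/5-.5+u-70,(y+.5)/5-.5+v-60)
print('post crop px', P(i,*f(348,325),.0555))
for x,y in[(345,235),(330,225),(365,235),(345,200),(290,180),(350,350),(325,100)]:print((x,y),D(i,*np.round(f(x,y))))
i=get_image('top');print(px(i,get_state()['position']))
u,v=map(int,px(i,[.545,-.049,.07]))
cv2.imwrite('pics/a2.png',cv2.resize(i['image'][v-50:v+50,u-70:u+70],None,fx=5,fy=5,interpolation=cv2.INTER_CUBIC))
```

```text
322 257
post crop px [ 0.5454 -0.0457  0.0555]
(345, 235) [ 0.5272 -0.0628  0.1239]
(330, 225) [ 0.5218 -0.0611  0.13  ]
(365, 235) [ 0.5343 -0.0648  0.1216]
(345, 200) [ 0.5246 -0.0644  0.1428]
(290, 180) [0.5947 0.0533 0.0218]
(350, 350) [ 0.5429 -0.0521  0.0486]
(325, 100) [ 0.497  -0.0841  0.2154]
[360.3595 227.0499]
```

View pics/a2.png

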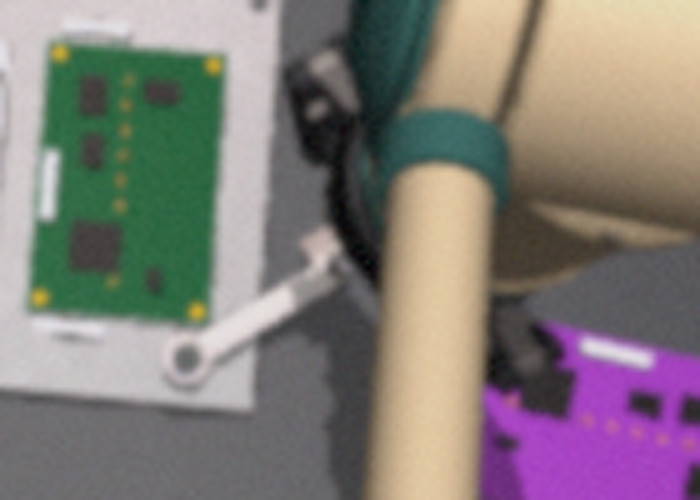

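Top crop shows the gripper over the post end, with the clip clear and the post at about (345,270) mostly hidden. The fingertip height still disagrees with the TCP, so I'll measure it from the depth cloud.

Run:
```python
from plan import *
s,r=cur();i=get_image('side')
v,u=np.mgrid[:420,:560];z=i['depth'];K=i['mtx']
p=np.stack([(u-K[0,2])/K[0,0]*z,-(v-K[1,2])/K[1,1]*z,-z],-1)
w=(p-i['view'][:3,3])@i['view'][:3,:3]
t=r.inv().apply((w-s['position']).reshape(-1,3)).reshape(w.shape)
m=(z>0)&(abs(t[...,1])<.06)&(abs(t[...,2])<.09)&(w[...,2]>.062)
print(m.sum())
for a in np.arange(.06,.30,.01):
    k=m&(w[...,2]>=a)&(w[...,2]<a+.01)
    if k.sum():print(round(a,2),k.sum(),'ty',np.percentile(t[k][:,1],[2,50,98])*1e3,'tz',np.percentile(t[k][:,2],[2,50,98])*1e3,'v',v[k].min(),v[k].max(),'u',u[k].min(),u[k].max())
```

```text
12315
0.11 8 ty [-7.466  -4.4043  7.0145] tz [-19.353  -17.8819  15.2559] v 232 245 u 316 331
0.12 61 ty [-10.6318  -5.9629  11.1696] tz [-25.8053 -18.3498  16.5535] v 228 245 u 314 333
0.13 79 ty [-10.9355  -5.8685  10.3285] tz [-27.4205 -19.9678  19.426 ] v 224 243 u 314 334
0.14 69 ty [-10.8561  -5.2313   6.334 ] tz [-27.3621 -19.9868  17.3073] v 215 238 u 316 334
0.15 23 ty [-11.4276  -9.9616  -7.2205] tz [-22.0682  14.2953  20.9711] v 214 233 u 326 336
0.16 63 ty [-13.136  -11.0743  10.447 ] tz [-44.5327 -24.4772  40.3099] v 201 234 u 309 341
0.17 82 ty [-12.6424  -9.3103  10.7001] tz [-48.822  -40.7442  42.9645] v 196 233 u 309 342
0.18 134 ty [-16.5973  -8.9545  11.7974] tz [-54.405  -22.5422  47.6881] v 191 231 u 308 343
0.19 114 ty [-16.8456 -10.9206  16.6184] tz [-58.826  -23.2295  20.8611] v 196 227 u 307 341
0.2 117 ty [-16.8255  -9.5418  16.6132] tz [-63.8039 -30.6125  11.6121] v 194 225 u 306 341
0.21 253 ty [-19.0752  -6.1167  18.6243] tz [-65.3408 -54.6758   9.9803] v 191 222 u 306 342
0.22 177 ty [-18.4553  -3.4431  18.3705] tz [-52.2477 -38.0756  -9.8735] v 190 211 u 313 337
0.23 92 ty [-10.7505  -3.0195  10.6937] tz [-41.069  -36.3124 -22.0203] v 192 202 u 314 331
0.24 111 ty [-35.098   -3.1245  22.7379] tz [-38.5205 -34.9148  -6.7212] v 181 195 u 307 352
0.25 239 ty [-36.9314 -12.6194  29.9362] tz [-38.1638 -30.9589   0.0325] v 174 191 u 306 353
0.26 253 ty [-36.622  -10.4725  30.2681] tz [-38.0195 -32.1249  -1.755 ] v 168 186 u 306 354
0.27 265 ty [-36.8538 -10.1915  32.5582] tz [-37.8062 -31.16    -1.4205] v 160 180 u 306 354
0.28 289 ty [-36.6199 -11.8138  30.4157] tz [-37.7909 -30.7666   2.9267] v 153 175 u 306 355
0.29 368 ty [-35.136   -7.9999  33.8358] tz [-36.8851 -26.2393  10.4445] v 149 170 u 307 355
```

Call:
{"fn": "arm_command", "kwargs": {
  "series": [
    {"dp":[0.06,0,0],"angular":[0.005,-0.005,-0.002],"gripper":26},
    {"dp":[0.06,0,0],"angular":[0,0,0],"gripper":26},
    {"dp":[0.06,0,0],"angular":[0,0,0],"gripper":26},
    {"dp":[0.06,0,0],"angular":[0,0,0],"gripper":26},
    {"dp":[0,0,0],"angular":[0,0,0],"gripper":26},
    {"dp":[0,0,0],"angular":[0,0,0],"gripper":26},
    {"dp":[0,0,0],"angular":[0,0,0],"gripper":26},
    {"dp":[0,0,0],"angular":[0,0,0],"gripper":26}
  ]
}}

```text
clock: 4.3
position: [0.5449, -0.0478, 0.0456]
ee_rot: [0.681, -0.195, 0.679, 0.195]
contact_force: [0.5, 0.5, 0.5]
width: 0.0263
```

```bash
cat > cloud.py <<'E'
from plan import *
def tip(name='side',zmin=.062):
    s,r=cur();i=get_image(name)
    v,u=np.mgrid[:420,:560];z=i['depth'];K=i['mtx']
    p=np.stack([(u-K[0,2])/K[0,0]*z,-(v-K[1,2])/K[1,1]*z,-z],-1)
    w=(p-i['view'][:3,3])@i['view'][:3,:3]
    t=r.inv().apply((w-s['position']).reshape(-1,3)).reshape(w.shape)
    m=(z>0)&(abs(t[...,1])<.03)&(abs(t[...,2])<.09)&(w[...,2]>zmin)
    for a in np.arange(zmin,.2,.01):
        k=m&(w[...,2]>=a)&(w[...,2]<a+.01)
        if k.sum():print(round(a,3),k.sum(),'ty',np.percentile(t[k][:,1],[2,50,98])*1e3,'tz',np.percentile(t[k][:,2],[2,50,98])*1e3,'v',v[k].min(),v[k].max(),'u',u[k].min(),u[k].max())
    return i
E
python3 - <<'E'
from cloud import *
rep();i=tip()
u,v=map(int,px(i,[.545,-.049,.07]))
cv2.imwrite('pics/a3.png',cv2.resize(i['image'][v-60:v+50,u-70:u+70],None,fx=5,fy=5,interpolation=cv2.INTER_CUBIC))
E
```

```text
t 4.3 p [ 0.5449 -0.0478  0.0456] jig [-29.8327 -97.2475] x [ 0.003 -0.    -1.   ] zyaw 0.5588734465112298 F [0.5393 0.5418 0.4969] w 0.026344540481835686 q6 -0.7744225932417824
r 0.07370792736090799 ang -0.9112130727498151 Fjig [0.488  0.5884] Ftool [-0.4954  0.1726  0.7457]
0.082 21 ty [-9.7468 -5.4116 10.2088] tz [-21.0832 -15.7175  16.5899] v 244 258 u 313 331
0.092 61 ty [-10.7769  -5.7511  11.5835] tz [-27.0008 -18.6667  17.5469] v 240 257 u 313 332
0.102 74 ty [-10.9053  -5.3147   9.2032] tz [-27.2879 -19.3424  19.0576] v 234 255 u 314 333
0.112 50 ty [-11.0545  -6.9602   5.5448] tz [-26.6881 -17.777   17.5831] v 232 250 u 315 333
0.122 20 ty [-12.6416 -10.6055  -7.6926] tz [-25.7618  15.8361  25.4248] v 224 244 u 324 336
0.132 87 ty [-12.9681  -9.6984  10.1833] tz [-46.1537 -39.9787  38.9353] v 214 248 u 308 340
0.142 60 ty [-13.381  -10.9772   9.5396] tz [-50.8961 -23.9267  46.6419] v 208 246 u 307 341
0.152 142 ty [-16.6869  -9.011   15.6011] tz [-55.4269 -22.2197  43.8854] v 205 244 u 306 342
0.162 101 ty [-16.9256 -10.7158  16.7123] tz [-60.5819 -22.9023  19.9566] v 210 242 u 306 339
0.172 131 ty [-18.0289  -9.8492  13.3899] tz [-65.1156 -45.124   11.3702] v 208 239 u 304 339
0.182 220 ty [-19.2031  -4.08    17.5302] tz [-65.2722 -51.8586   9.1629] v 206 236 u 305 340
0.192 155 ty [-17.8786  -4.306   18.5153] tz [-47.6721 -36.6673 -11.54  ] v 205 223 u 311 335
```

View pics/a3.png

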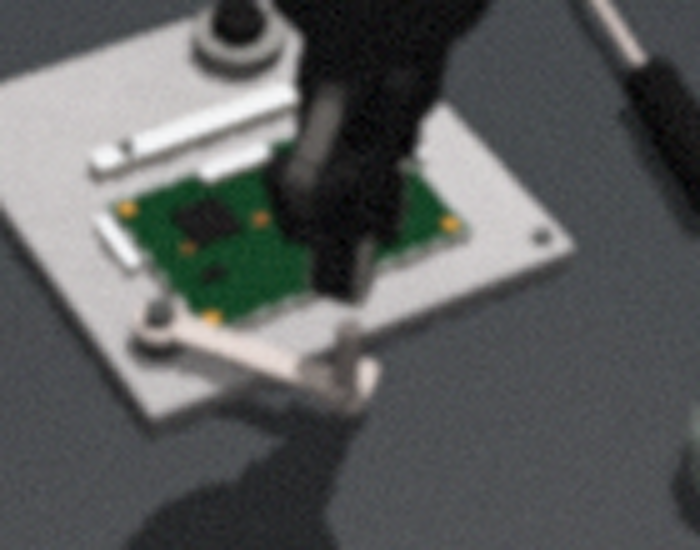

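The picture and cloud agree: the fingertips are truly at z≈0.085 while the state says 0.0456. Real tips are therefore about 40 mm above the reported TCP, and the lateral position is right. I'll go down in small steps, watching the force.

Call:
{"fn": "arm_command", "kwargs": {
  "series": [
    {"dp":[0.06,0,0],"angular":[0,0,0],"gripper":26},
    {"dp":[0.06,0,0],"angular":[0,0,0],"gripper":26},
    {"dp":[0.06,0,0],"angular":[0,0,0],"gripper":26},
    {"dp":[0.06,0,0],"angular":[0,0,0],"gripper":26},
    {"dp":[0.03,0,0],"angular":[0,0,0],"gripper":26},
    {"dp":[0,0,0],"angular":[0,0,0],"gripper":26},
    {"dp":[0,0,0],"angular":[0,0,0],"gripper":26},
    {"dp":[0,0,0],"angular":[0,0,0],"gripper":26}
  ]
}}

```text
clock: 5.35
position: [0.5449, -0.0478, 0.0107]
ee_rot: [0.681, -0.195, 0.679, 0.195]
contact_force: [-0.8, -0.6, -0.1]
width: 0.0262
```

Run:
```python
from cloud import *
rep();i=tip(zmin=.03)
u,v=map(int,px(i,[.545,-.049,.07]))
cv2.imwrite('pics/a4.png',cv2.resize(i['image'][v-60:v+50,u-70:u+70],None,fx=5,fy=5,interpolation=cv2.INTER_CUBIC))
```

```text
t 5.35 p [ 0.5449 -0.0478  0.0107] jig [-29.8523 -97.1957] x [ 0.0025  0.0001 -1.    ] zyaw 0.5588695531591278 F [-0.7983 -0.6083 -0.1328] w 0.02621116035020452 q6 -0.7744539324716477
r 0.07365497308982749 ang -0.9109917457494732 Fjig [-0.74   -0.6781] Ftool [ 0.1308 -0.0923 -0.9997]
0.03 12 ty [-4.7269 -1.8319  2.0035] tz [-5.6281 -4.2634 -1.6092] v 272 274 u 319 323
0.05 30 ty [-10.6172  -6.446   11.2851] tz [-23.8338 -17.1493  16.9638] v 256 271 u 312 331
0.06 61 ty [-10.7879  -5.9304   7.5777] tz [-26.6378 -20.0369  17.3616] v 253 270 u 312 331
0.07 72 ty [-10.5975  -4.8271   9.0103] tz [-27.3251 -18.9469  16.8997] v 249 267 u 313 331
0.08 26 ty [-10.7724  -9.5812  -2.7319] tz [-26.157   12.4706  20.0624] v 244 263 u 318 332
0.09 20 ty [-13.3677 -11.3028  -8.6262] tz [-26.5528 -16.2773  34.8837] v 233 258 u 323 337
0.1 89 ty [-13.3045  -9.5512   9.5677] tz [-47.0618 -38.8776  42.8375] v 226 263 u 307 339
0.11 68 ty [-15.9869 -10.6492  12.0035] tz [-52.5742 -23.1411  46.8321] v 222 261 u 306 340
0.12 126 ty [-16.5954  -8.3678  16.6767] tz [-56.972  -22.4803  17.6713] v 229 258 u 305 337
0.13 89 ty [-16.8105 -11.2722  16.2422] tz [-61.7964 -22.1319  18.6802] v 224 256 u 304 338
0.14 142 ty [-18.6714  -8.8993  17.6635] tz [-65.2336 -47.1199  10.691 ] v 223 253 u 304 338
0.15 220 ty [-19.0831  -3.1258  19.028 ] tz [-63.7808 -43.5816  -8.8807] v 221 250 u 304 337
0.16 101 ty [-17.0982  -3.9211   9.9474] tz [-42.2741 -36.6724 -13.4016] v 225 236 u 311 333
0.17 64 ty [-10.262   -2.2872  10.1317] tz [-38.3371 -35.846  -30.4945] v 222 230 u 312 325
0.18 148 ty [-29.7669  -4.9363  26.9897] tz [-37.9956 -34.092  -21.6756] v 209 225 u 304 339
0.19 167 ty [-29.173   -6.0907  26.8364] tz [-37.626  -33.4241 -21.9305] v 205 221 u 305 340
```

View pics/a4.png

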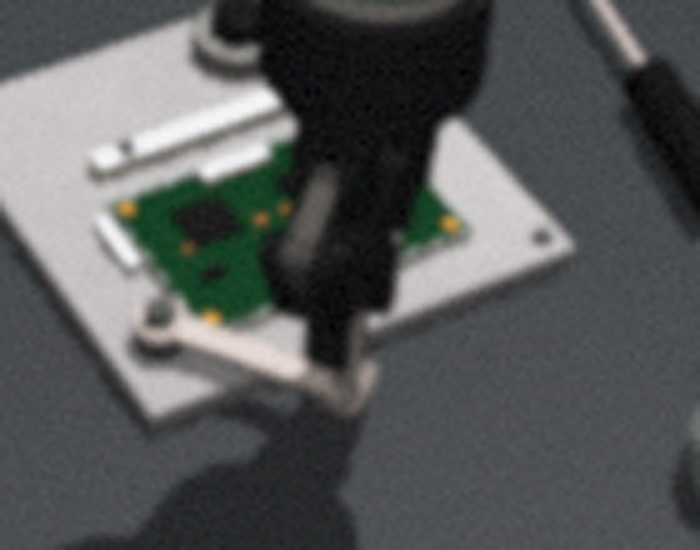

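The fingers straddle the post at crop (345,370), tips about 12 mm above a safe depth over the arm, with no contact. I'll lower a bit more and start swinging.

Call:
{"fn": "arm_command", "kwargs": {
  "series": [
    {"dp":[0.05,0,0],"angular":[0,0,0],"gripper":26},
    {"dp":[0.05,0,0],"angular":[0,0,0],"gripper":26},
    {"dp":[0,0,0.04],"angular":[0,0,0],"gripper":26},
    {"dp":[0,0,0.04],"angular":[-0.03,0,0],"gripper":26},
    {"dp":[0,0,0.04],"angular":[-0.04,0,0],"gripper":26},
    {"dp":[0,0,0.04],"angular":[-0.04,0,0],"gripper":26},
    {"dp":[0,0,0.04],"angular":[-0.04,0,0],"gripper":26},
    {"dp":[0,0,0.04],"angular":[-0.04,0,0],"gripper":26}
  ]
}}

```text
clock: 6.4
position: [0.5688, -0.0292, -0.0026]
ee_rot: [0.642, -0.297, 0.641, 0.297]
contact_force: [0.1, -0.0, 0.7]
width: 0.0261
```

Run:
```python
from cloud import *
rep()
i=get_image('side');cv2.imwrite('pics/x1.png',i['image'])
```

```text
t 6.4 p [ 0.5688 -0.0292 -0.0026] jig [ -7.7806 -76.5715] x [ 0.0012  0.0003 -1.    ] zyaw 0.8667816316491566 F [ 0.1298 -0.0264  0.7197] w 0.02612979682878221 q6 -1.041012070965969
r 0.07700694340920762 ang -0.5096797654190758 Fjig [ 0.1316 -0.0145] Ftool [-0.7196 -0.1165  0.0647]
```

Call:
{"fn": "arm_command", "kwargs": {
  "series": [
    {"dp":[0,0.005,0.04],"angular":[-0.04,0,0],"gripper":26},
    {"dp":[0,0.005,0.04],"angular":[-0.04,0,0],"gripper":26},
    {"dp":[0,0.005,0.03],"angular":[-0.03,0,0],"gripper":26},
    {"dp":[0,0.005,0.03],"angular":[-0.03,0,0],"gripper":26},
    {"dp":[0,0.005,0.03],"angular":[-0.03,0,0],"gripper":26},
    {"dp":[0,0.005,0.03],"angular":[-0.03,0,0],"gripper":26},
    {"dp":[0,0.005,0.03],"angular":[-0.03,0,0],"gripper":26},
    {"dp":[0,0,0],"angular":[0,0,0],"gripper":26}
  ]
}}

```text
clock: 7.45
position: [0.5814, -0.0037, -0.0028]
ee_rot: [0.576, -0.411, 0.576, 0.409]
contact_force: [0.0, -0.5, 0.6]
width: 0.0259
```

Run:
```python
from cloud import *
rep()
```

```text
t 7.45 p [ 0.5814 -0.0037 -0.0028] jig [  2.4587 -49.9596] x [ 0.0015 -0.0025 -1.    ] zyaw 1.2359084717060302 F [ 0.0264 -0.5483  0.602 ] w 0.02587203056882331 q6 -1.3584697620877524
r 0.07823016222167654 ang -0.14055619709396297 Fjig [ 0.0759 -0.5437] Ftool [-0.6006 -0.2065 -0.5103]
```

Call:
{"fn": "arm_command", "kwargs": {
  "series": [
    {"dp":[0,0.005,0.012],"angular":[-0.012,0,0],"gripper":26},
    {"dp":[0,0.005,0.012],"angular":[-0.012,0,0],"gripper":26},
    {"dp":[0,0.005,0.012],"angular":[-0.012,0,0],"gripper":26},
    {"dp":[0,0.005,0.012],"angular":[-0.012,0,0],"gripper":26},
    {"dp":[0,0,0.012],"angular":[-0.012,0,0],"gripper":26},
    {"dp":[0,0,0.012],"angular":[-0.012,0,0],"gripper":26},
    {"dp":[0,0,0.012],"angular":[-0.012,0,0],"gripper":26},
    {"dp":[0,0,0.012],"angular":[-0.012,0,0],"gripper":26}
  ]
}}

```text
clock: 8.45
position: [0.5831, 0.0067, -0.0028]
ee_rot: [0.541, -0.457, 0.542, 0.452]
contact_force: [0.3, -2.2, -0.0]
width: 0.0262
```

Run:
```python
from cloud import *
rep()
```

```text
t 8.45 p [ 0.5831  0.0067 -0.0028] jig [  3.2655 -39.5057] x [ 0.0032 -0.0057 -1.    ] zyaw 1.3956191792906567 F [ 0.2789 -2.2191 -0.0448] w 0.026214082860889592 q6 -1.495672360381531
r 0.0782671611343079 ang -0.006461695300563447 Fjig [ 0.4787 -2.1847] Ftool [ 0.0584 -0.6612 -2.1363]
```

Call:
{"fn": "arm_command", "kwargs": {
  "series": [
    {"dp":[0,0,0.006],"angular":[-0.008,0,0],"gripper":26},
    {"dp":[0,0,0.006],"angular":[-0.008,0,0],"gripper":26},
    {"dp":[0,0,0.006],"angular":[-0.008,0,0],"gripper":26},
    {"dp":[0,0,0.006],"angular":[-0.008,0,0],"gripper":26},
    {"dp":[0,0,0.006],"angular":[-0.008,0,0],"gripper":26},
    {"dp":[0,0,0.006],"angular":[-0.008,0,0],"gripper":26},
    {"dp":[0,0,0.006],"angular":[-0.008,0,0],"gripper":26},
    {"dp":[0,0,0.006],"angular":[-0.008,0,0],"gripper":26}
  ]
}}

```text
clock: 9.45
position: [0.583, 0.0123, -0.0028]
ee_rot: [0.515, -0.485, 0.518, 0.481]
contact_force: [-0.6, -3.0, 0.6]
width: 0.0263
```

Run:
```python
from cloud import *
rep()
```

```text
t 9.45 p [ 0.583   0.0123 -0.0028] jig [  2.6824 -33.9732] x [ 0.0016 -0.0068 -1.    ] zyaw 1.5039622039562435 F [-0.6246 -3.0495  0.6198] w 0.026284569093492128 q6 -1.5927193307194247
r 0.07784489261015994 ang 0.06461976603955989 Fjig [-0.3459 -3.0935] Ftool [-0.6002  0.4183 -3.0884]
```

Call:
{"fn": "arm_command", "kwargs": {
  "series": [
    {"dp":[0,0,0.004],"angular":[-0.003,0,0],"gripper":26},
    {"dp":[0,0,0.004],"angular":[-0.003,0,0],"gripper":26},
    {"dp":[0,0,0.004],"angular":[-0.003,0,0],"gripper":26},
    {"dp":[0,0,0.004],"angular":[0,0,0],"gripper":26},
    {"dp":[0,0,0.003],"angular":[0,0,0],"gripper":26},
    {"dp":[0,0,0.003],"angular":[0,0,0],"gripper":26},
    {"dp":[0,0,0.003],"angular":[0,0,0],"gripper":26},
    {"dp":[0,0,0.003],"angular":[0,0,0],"gripper":26}
  ]
}}

```text
clock: 10.45
position: [0.5835, 0.0174, -0.0029]
ee_rot: [0.513, -0.488, 0.513, 0.485]
contact_force: [0.4, -1.3, 0.3]
width: 0.0263
```

Run:
```python
from cloud import *
rep()
```

```text
t 10.45 p [ 0.5835  0.0174 -0.0029] jig [  2.6808 -28.8462] x [ 0.0021 -0.004  -1.    ] zyaw 1.5178643229206004 F [ 0.3866 -1.259   0.2806] w 0.02628741573447558 q6 -1.6018017330282834
r 0.07834160380851422 ang 0.12997476824550694 Fjig [ 0.499  -1.2188] Ftool [-0.2748 -0.4533 -1.2379]
```

Call:
{"fn": "arm_command", "kwargs": {
  "series": [
    {"dp":[0,0,0.002],"angular":[0,0,0],"gripper":26},
    {"dp":[0,0,0.002],"angular":[0,0,0],"gripper":26},
    {"dp":[0,0,0.002],"angular":[0,0,0],"gripper":26},
    {"dp":[0,0,0.002],"angular":[0,0,0],"gripper":26},
    {"dp":[0,0,0.002],"angular":[0,0,0],"gripper":26},
    {"dp":[0,0,0.002],"angular":[0,0,0],"gripper":26},
    {"dp":[0,0,0.002],"angular":[0,0,0],"gripper":26},
    {"dp":[0,0,0.002],"angular":[0,0,0],"gripper":26}
  ]
}}

```text
clock: 11.45
position: [0.5838, 0.0193, -0.0029]
ee_rot: [0.513, -0.488, 0.513, 0.485]
contact_force: [-0.2, -2.6, -0.0]
width: 0.0257
```

Run:
```python
from cloud import *
rep()
```

```text
t 11.45 p [ 0.5838  0.0193 -0.0029] jig [  2.7825 -26.8435] x [ 0.0024 -0.0043 -1.    ] zyaw 1.518151211575088 F [-0.2309 -2.639  -0.0364] w 0.025749503616580453 q6 -1.5982770968968505
r 0.07872671885128787 ang 0.1550338861445197 Fjig [ 0.009 -2.649] Ftool [ 0.0471  0.0918 -2.6473]
```

Call:
{"fn": "arm_command", "kwargs": {
  "series": [
    {"dp":[0,0,0.002],"angular":[0,0,0],"gripper":26},
    {"dp":[0,0,0.002],"angular":[0,0,0],"gripper":26},
    {"dp":[0,0,0.002],"angular":[0,0,0],"gripper":26},
    {"dp":[0,0,0.002],"angular":[0,0,0],"gripper":26},
    {"dp":[0,0,0.002],"angular":[0,0,0],"gripper":26},
    {"dp":[0,0,0.002],"angular":[0,0,0],"gripper":26},
    {"dp":[0,0,0.002],"angular":[0,0,0],"gripper":26},
    {"dp":[0,0,0.002],"angular":[0,0,0],"gripper":26}
  ]
}}

```text
clock: 12.45
position: [0.5838, 0.02, -0.0029]
ee_rot: [0.512, -0.489, 0.514, 0.485]
contact_force: [-0.4, -5.2, 0.3]
width: 0.0259
```

Run:
```python
from cloud import *
rep()
i=get_image('side')
u,v=map(int,px(i,[.58,.02,.03]))
cv2.imwrite('pics/a5.png',cv2.resize(i['image'][v-55:v+45,u-70:u+70],None,fx=5,fy=5,interpolation=cv2.INTER_CUBIC))
```

```text
t 12.45 p [ 0.5838  0.02   -0.0029] jig [  2.7653 -26.1631] x [ 0.0022 -0.0065 -1.    ] zyaw 1.5188982218929266 F [-0.3673 -5.2058  0.2684] w 0.025938237900265428 q6 -1.5946543580670902
r 0.07881768901139016 ang 0.16359742131521646 Fjig [ 0.1056 -5.2177] Ftool [-0.2356  0.0961 -5.2194]
```

View pics/a5.png

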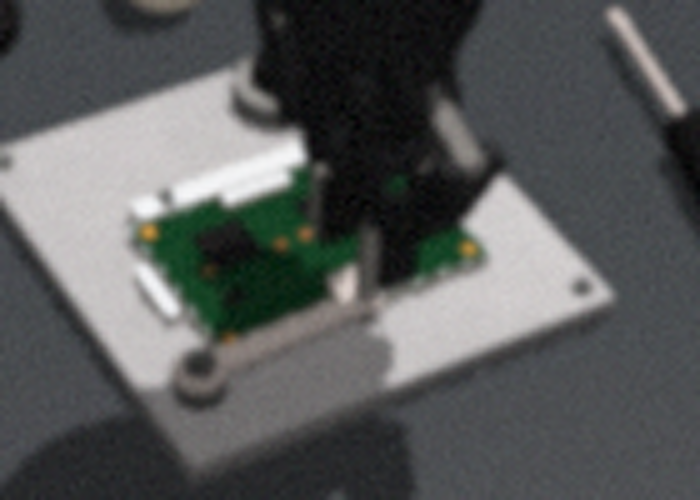

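The board is against the rail and the clip is nearly parallel, with its foot on the board at (345,285). The push is rising, so it's at home. I'll press a little more.

Call:
{"fn": "arm_command", "kwargs": {
  "series": [
    {"dp":[0,0,0.003],"angular":[0,0,0],"gripper":26},
    {"dp":[0,0,0.003],"angular":[0,0,0],"gripper":26},
    {"dp":[0,0,0.003],"angular":[0,0,0],"gripper":26},
    {"dp":[0,0,0.003],"angular":[0,0,0],"gripper":26},
    {"dp":[0,0,0.003],"angular":[0,0,0],"gripper":26},
    {"dp":[0,0,0.003],"angular":[0,0,0],"gripper":26},
    {"dp":[0,0,0.003],"angular":[0,0,0],"gripper":26},
    {"dp":[0,0,0.003],"angular":[0,0,0],"gripper":26}
  ]
}}

```text
clock: 13.5
position: [0.5838, 0.0199, -0.003]
ee_rot: [0.51, -0.491, 0.515, 0.484]
contact_force: [-1.0, -4.8, 0.6]
width: 0.0263
```

Run:
```python
from cloud import *
rep()
```

```text
t 13.5 p [ 0.5838  0.0199 -0.003 ] jig [  2.7472 -26.3084] x [ 0.0016 -0.0115 -0.9999] zyaw 1.5208304681605909 F [-1.0246 -4.7501  0.6116] w 0.026284700271384354 q6 -1.5894387497971452
r 0.07877632672054123 ang 0.16181441876740416 Fjig [-0.5904 -4.8234] Ftool [-0.5584  0.7849 -4.8021]
```

Call:
{"fn": "arm_command", "kwargs": {
  "series": [
    {"dp":[0,0,0.004],"angular":[0,-0.001,0],"gripper":26},
    {"dp":[0,0,0.004],"angular":[0,-0.001,0],"gripper":26},
    {"dp":[0,0,0.004],"angular":[0,-0.001,0],"gripper":26},
    {"dp":[0,0,0.004],"angular":[0,-0.001,0],"gripper":26},
    {"dp":[0,0,0.004],"angular":[0,-0.001,0],"gripper":26},
    {"dp":[0,0,0.004],"angular":[0,-0.001,0],"gripper":26},
    {"dp":[0,0,0.004],"angular":[0,-0.001,0],"gripper":26},
    {"dp":[0,0,0.004],"angular":[0,-0.001,0],"gripper":26}
  ]
}}

```text
clock: 14.5
position: [0.5838, 0.0202, -0.0029]
ee_rot: [0.511, -0.489, 0.512, 0.486]
contact_force: [-0.9, -5.1, 0.3]
width: 0.0258
```

Run:
```python
from cloud import *
rep()
```

```text
t 14.5 p [ 0.5838  0.0202 -0.0029] jig [  2.6775 -25.9423] x [ 0.0016 -0.0045 -1.    ] zyaw 1.5231039485709994 F [-0.8833 -5.0826  0.2983] w 0.025790316476524036 q6 -1.6011657268312915
r 0.07876740298920538 ang 0.166544133771743 Fjig [-0.4195 -5.1417] Ftool [-0.2766  0.6395 -5.1202]
```

Call:
{"fn": "arm_command", "kwargs": {
  "series": [
    {"dp":[0,0,0.006],"angular":[0,-0.001,0],"gripper":26},
    {"dp":[0,0,0.006],"angular":[0,-0.001,0],"gripper":26},
    {"dp":[0,0,0.006],"angular":[0,-0.001,0],"gripper":26},
    {"dp":[0,0,0.006],"angular":[0,-0.001,0],"gripper":26},
    {"dp":[0,0,0.006],"angular":[0,-0.001,0],"gripper":26},
    {"dp":[0,0,0.006],"angular":[0,-0.001,0],"gripper":26},
    {"dp":[0,0,0.006],"angular":[0,-0.001,0],"gripper":26},
    {"dp":[0,0,0.006],"angular":[0,-0.001,0],"gripper":26}
  ]
}}

```text
clock: 15.5
position: [0.5837, 0.0205, -0.0028]
ee_rot: [0.511, -0.489, 0.511, 0.488]
contact_force: [-1.2, -6.6, -0.6]
width: 0.026
```

Run:
```python
from cloud import *
rep()
```

```text
t 15.5 p [ 0.5837  0.0205 -0.0028] jig [  2.6103 -25.6859] x [ 0.0014 -0.0009 -1.    ] zyaw 1.526698109023771 F [-1.1532 -6.6265 -0.5609] w 0.025994567305053163 q6 -1.6095435401837899
r 0.07874404719545057 ang 0.16989732614141953 Fjig [-0.5485 -6.7037] Ftool [ 0.5653  0.8608 -6.6704]
```

Call:
{"fn": "arm_command", "kwargs": {
  "series": [
    {"dp":[0,0,0.0075],"angular":[0.001,-0.001,0],"gripper":26},
    {"dp":[0,0,0.0075],"angular":[0.001,-0.001,0],"gripper":26},
    {"dp":[0,0,0.0075],"angular":[0.001,-0.001,0],"gripper":26},
    {"dp":[0,0,0.0075],"angular":[0.001,-0.001,0],"gripper":26},
    {"dp":[0,0,0.0075],"angular":[0.001,-0.001,0],"gripper":26},
    {"dp":[0,0,0.0075],"angular":[0.001,-0.001,0],"gripper":26},
    {"dp":[0,0,0.0075],"angular":[0.001,-0.001,0],"gripper":26},
    {"dp":[0,0,0.0075],"angular":[0.001,-0.001,0],"gripper":26}
  ]
}}

```text
clock: 16.5
position: [0.5838, 0.0206, -0.0028]
ee_rot: [0.513, -0.487, 0.513, 0.486]
contact_force: [0.0, -7.2, -0.1]
width: 0.0256
```

Run:
```python
from cloud import *
rep()
```

```text
t 16.5 p [ 0.5838  0.0206 -0.0028] jig [  2.7097 -25.6241] x [ 0.0011  0.0001 -1.    ] zyaw 1.5182462490565618 F [ 0.0181 -7.1936 -0.105 ] w 0.02555012073062593 q6 -1.6023929234618315
r 0.07885242464549633 ang 0.17045585269628408 Fjig [ 0.6693 -7.1625] Ftool [ 0.1043 -0.3958 -7.1828]
```

Call:
{"fn": "arm_command", "kwargs": {
  "series": [
    {"dp":[0,0,0.009],"angular":[0,-0.001,0],"gripper":26},
    {"dp":[0,0,0.009],"angular":[0,-0.001,0],"gripper":26},
    {"dp":[0,0,0.009],"angular":[0,-0.001,0],"gripper":26},
    {"dp":[0,0,0.009],"angular":[0,-0.001,0],"gripper":26},
    {"dp":[0,0,0.009],"angular":[0,-0.001,0],"gripper":26},
    {"dp":[0,0,0.009],"angular":[0,-0.001,0],"gripper":26},
    {"dp":[0,0,0.009],"angular":[0,-0.001,0],"gripper":26},
    {"dp":[0,0,0.009],"angular":[0,-0.001,0],"gripper":26}
  ]
}}

```text
clock: 17.5
position: [0.5837, 0.0206, -0.0028]
ee_rot: [0.511, -0.489, 0.512, 0.488]
contact_force: [-0.8, -7.2, 0.3]
width: 0.0262
```

Run:
```python
from cloud import *
rep()
```

```text
t 17.5 p [ 0.5837  0.0206 -0.0028] jig [  2.6038 -25.6336] x [ 0.0003 -0.0014 -1.    ] zyaw 1.5237022834920642 F [-0.7813 -7.1947  0.2897] w 0.02623048101080982 q6 -1.6056313923319654
r 0.07874652671255664 ang 0.17056512482333297 Fjig [-0.1267 -7.2359] Ftool [-0.2799  0.4416 -7.2239]
```

Call:
{"fn": "arm_command", "kwargs": {
  "series": [
    {"dp":[0,0,0.011],"angular":[0,-0.001,0],"gripper":26},
    {"dp":[0,0,0.011],"angular":[0,-0.001,0],"gripper":26},
    {"dp":[0,0,0.011],"angular":[0,-0.001,0],"gripper":26},
    {"dp":[0,0,0.011],"angular":[0,-0.001,0],"gripper":26},
    {"dp":[0,0,0.011],"angular":[0,-0.001,0],"gripper":26},
    {"dp":[0,0,0.011],"angular":[0,-0.001,0],"gripper":26},
    {"dp":[0,0,0.011],"angular":[0,-0.001,0],"gripper":26},
    {"dp":[0,0,0.011],"angular":[0,-0.001,0],"gripper":26}
  ]
}}

```text
clock: 18.5
position: [0.5836, 0.0204, -0.0029]
ee_rot: [0.508, -0.491, 0.512, 0.488]
contact_force: [0.3, -7.9, 0.3]
width: 0.0258
```

Run:
```python
from cloud import *
rep()
```

```text
t 18.5 p [ 0.5836  0.0204 -0.0029] jig [  2.4666 -25.8037] x [-0.001  -0.0062 -1.    ] zyaw 1.5302859326762557 F [ 0.3261 -7.9182  0.2626] w 0.02583221406058724 q6 -1.6053777361099741
r 0.07858256344434784 ang 0.1687291827444698 Fjig [ 1.0417 -7.8562] Ftool [-0.2135 -0.6464 -7.9   ]
```

Call:
{"fn": "arm_command", "kwargs": {
  "series": [
    {"dp":[0,0,-0.04],"angular":[0,-0.003,0],"gripper":26},
    {"dp":[0,0,-0.03],"angular":[0,0,0],"gripper":26},
    {"dp":[-0.1,0,0],"angular":[0,0,0],"gripper":26},
    {"dp":[-0.15,0,0],"angular":[0,0,0],"gripper":26},
    {"dp":[-0.15,0,0],"angular":[0,0,0],"gripper":26},
    {"dp":[-0.15,0,0],"angular":[0,0,0],"gripper":26},
    {"dp":[-0.1,0,0],"angular":[0,0,0],"gripper":0},
    {"dp":[0,0,0],"angular":[0,0,0],"gripper":0}
  ]
}}

```text
clock: 19.5
position: [0.5839, 0.0167, 0.081]
ee_rot: [0.513, -0.488, 0.508, 0.49]
contact_force: [-1.0, 0.3, -0.7]
width: 0.0001
```

Run:
```python
from cloud import *
rep()
plan([.6268,.1368,.06],1.525,7)
```

```text
t 19.5 p [0.5839 0.0167 0.081 ] jig [  3.1443 -29.5011] x [ 0.002   0.0071 -1.    ] zyaw 1.527891458516312 F [-0.9686  0.339  -0.6915] w 9.3900314297055e-05 q6 -1.6270735034150727
r 0.07871952235191548 ang 0.1209626281995559 Fjig [-0.9953  0.2499] Ftool [0.6919 0.9835 0.2922]
[0.026, -0.045, 0.145] [0.0, 0.001, 0.0]
[0.026, -0.045, 0.145] [0.0, 0.001, 0.0]
[0.026, -0.045, 0.145] [0.0, 0.001, 0.0]
[0.026, -0.045, 0.145] [0.0, 0.001, 0.0]
[0.025, -0.045, 0.145] [0.0, 0.001, 0.0]
[0.025, -0.045, 0.145] [0.0, 0.001, 0.0]
[0.025, -0.045, 0.145] [0.0, 0.001, 0.0]
```

Call:
{"fn": "arm_command", "kwargs": {
  "series": [
    {"dp":[0.01,-0.045,0.145],"angular":[0,0.001,0],"gripper":0},
    {"dp":[0.02,-0.045,0.145],"angular":[0,0.001,0],"gripper":0},
    {"dp":[0.026,-0.045,0.145],"angular":[0,0.001,0],"gripper":0},
    {"dp":[0.026,-0.045,0.145],"angular":[0,0.001,0],"gripper":0},
    {"dp":[0.026,-0.045,0.145],"angular":[0,0.001,0],"gripper":0},
    {"dp":[0.026,-0.045,0.145],"angular":[0,0.001,0],"gripper":0},
    {"dp":[0.026,-0.045,0.145],"angular":[0,0.001,0],"gripper":0},
    {"dp":[0,0,0],"angular":[0,0,0],"gripper":0}
  ]
}}

```text
clock: 20.5
position: [0.6285, 0.1478, 0.0575]
ee_rot: [0.509, -0.49, 0.512, 0.49]
contact_force: [-0.6, 0.1, -0.4]
width: -0.0002
```

Run:
```python
from cloud import *
rep()
plan([.6268,.1368,.035],1.525,1)
i=tip(zmin=.04)
u,v=map(int,px(i,[.61,.08,.03]))
cv2.imwrite('pics/a6.png',cv2.resize(i['image'][v-60:v+50,u-70:u+70],None,fx=5,fy=5,interpolation=cv2.INTER_CUBIC))
```

```text
t 20.5 p [0.6285 0.1478 0.0575] jig [ 35.6843 105.1524] x [-0.0032 -0.0034 -1.    ] zyaw 1.5297622679398333 F [-0.603   0.0976 -0.4303] w -0.00016104062620555837 q6 -1.4032284232671641
r 0.1817441570370087 ang 0.9159821955654603 Fjig [-0.6094  0.0426] Ftool [0.4319 0.6052 0.0743]
[0.188, 0.01, -0.092] [0.003, -0.002, -0.002]
0.04 58 ty [-22.226    0.739   11.5966] tz [73.3717 77.9519 86.9659] v 168 176 u 271 286
0.05 77 ty [-23.9534  -2.6818  11.7866] tz [73.8045 79.4167 88.6884] v 163 172 u 270 286
0.06 55 ty [-20.2784  -5.8702   6.5217] tz [79.0511 84.3567 89.7575] v 161 167 u 273 285
0.07 23 ty [-13.4932  -5.065    3.0025] tz [82.8327 85.5973 89.4909] v 158 161 u 274 281
0.08 27 ty [-14.5843  -6.9565   1.2706] tz [81.2461 87.0101 89.6893] v 152 158 u 274 281
0.09 5 ty [-6.9679 -0.5998  4.4669] tz [-6.27   -4.5406 -3.8878] v 172 174 u 297 302
0.1 26 ty [-5.5675  8.8294 11.5917] tz [-13.4887  -5.4328   6.3568] v 169 174 u 292 304
0.11 50 ty [-7.9347  6.0406 11.8719] tz [-13.7753  -9.1477   5.868 ] v 165 172 u 292 304
0.12 55 ty [-6.1333  5.9732 11.7634] tz [-13.6287  -8.1948   7.6312] v 160 168 u 292 304
0.13 32 ty [ 0.4662  9.4012 12.0993] tz [-14.0535  -4.1899   8.4029] v 155 163 u 291 304
0.14 73 ty [-9.8697 10.7949 13.8314] tz [-30.7778  -2.5733  28.2476] v 146 162 u 285 313
0.15 100 ty [-8.8855 10.8454 12.7568] tz [-36.4229  -8.7433  36.25  ] v 140 161 u 283 314
0.16 123 ty [-8.5579 10.9534 16.8469] tz [-46.5532 -13.8509  44.8981] v 133 159 u 281 316
0.17 142 ty [-8.7764 11.5096 17.4486] tz [-55.4276  -8.1415  52.5213] v 127 157 u 279 320
0.18 190 ty [-12.0165  10.5649  17.6477] tz [-61.6662 -19.6039  56.5067] v 122 155 u 278 322
0.19 183 ty [-9.7089  9.3907 19.5472] tz [-60.339  -30.017   55.2438] v 120 151 u 278 322
```

View pics/a6.png

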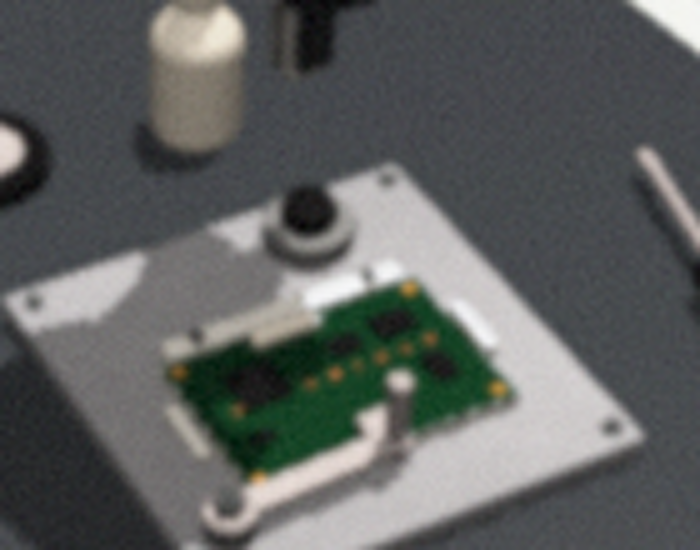

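The picture shows the clip lying on the board with its foot on the edge (385,420), the board square against the rail, and the fingertips above and beyond the button (308,210). I'll correct the lateral position and go down.

Call:
{"fn": "arm_command", "kwargs": {
  "series": [
    {"dp":[0,0.014,-0.05],"angular":[0.003,-0.002,-0.002],"gripper":0},
    {"dp":[0,0,-0.042],"angular":[0,0,0],"gripper":0},
    {"dp":[0.1,0,0],"angular":[0,0,0],"gripper":0},
    {"dp":[0.1,0,0],"angular":[0,0,0],"gripper":0},
    {"dp":[0.1,0,0],"angular":[0,0,0],"gripper":0},
    {"dp":[0.06,0,0],"angular":[0,0,0],"gripper":0},
    {"dp":[0.04,0,0],"angular":[0,0,0],"gripper":0},
    {"dp":[0,0,0],"angular":[0,0,0],"gripper":0}
  ]
}}

```text
clock: 21.55
position: [0.6246, 0.1325, 0.0057]
ee_rot: [0.511, -0.487, 0.513, 0.488]
contact_force: [-0.1, -0.0, 0.4]
width: -0.0002
```

Run:
```python
from cloud import *
rep()
plan([.6268,.1368,-.002],1.525,1)
```

```text
t 21.55 p [0.6246 0.1325 0.0057] jig [33.1707 89.5419] x [-0.0022 -0.0018 -1.    ] zyaw 1.5214146015651413 F [-0.1056 -0.0453  0.3566] w -0.0001573785394930362 q6 -1.4193096302129231
r 0.16799976234787528 ang 0.8712456625559337 Fjig [-0.101  -0.0547] Ftool [-0.3563  0.1039 -0.0511]
[0.064, -0.017, 0.037] [-0.002, -0.001, -0.001]
```

Call:
{"fn": "arm_command", "kwargs": {
  "series": [
    {"dp":[0,-0.017,0.036],"angular":[0,0,0],"gripper":0},
    {"dp":[0,0,0],"angular":[0,0,0],"gripper":0},
    {"dp":[0.02,0,0],"angular":[0,0,0],"gripper":0},
    {"dp":[0.02,0,0],"angular":[0,0,0],"gripper":0},
    {"dp":[0.015,0,0],"angular":[0,0,0],"gripper":0},
    {"dp":[0.01,0,0],"angular":[0,0,0],"gripper":0},
    {"dp":[0.01,0,0],"angular":[0,0,0],"gripper":0},
    {"dp":[0.01,0,0],"angular":[0,0,0],"gripper":0}
  ]
}}

```text
clock: 22.55
position: [0.628, 0.1373, -0.0039]
ee_rot: [0.512, -0.488, 0.512, 0.487]
contact_force: [-0.1, -1.3, 0.0]
width: -0.0
```

Run:
```python
from cloud import *
rep()
```

```text
t 22.55 p [ 0.628   0.1373 -0.0039] jig [36.1372 94.6473] x [ 0.0004 -0.0015 -1.    ] zyaw 1.5216840309836488 F [-0.0994 -1.2927  0.0323] w -2.985303041240388e-05 q6 -1.4126125247348196
r 0.1738191051904606 ang 0.877099428884214 Fjig [ 0.018  -1.2964] Ftool [-0.0304  0.0358 -1.2961]
```

Call:
{"fn": "arm_command", "kwargs": {
  "series": [
    {"dp":[0.008,0,0],"angular":[0,0,0],"gripper":0},
    {"dp":[0.008,0,0],"angular":[0,0,0],"gripper":0},
    {"dp":[0.008,0,0],"angular":[0,0,0],"gripper":0},
    {"dp":[0.008,0,0],"angular":[0,0,0],"gripper":0},
    {"dp":[0.008,0,0],"angular":[0,0,0],"gripper":0},
    {"dp":[0.008,0,0],"angular":[0,0,0],"gripper":0},
    {"dp":[0.008,0,0],"angular":[0,0,0],"gripper":0},
    {"dp":[0.008,0,0],"angular":[0,0,0],"gripper":0}
  ]
}}

```text
clock: 23.55
position: [0.6281, 0.1373, -0.0107]
ee_rot: [0.512, -0.488, 0.512, 0.487]
contact_force: [-1.2, 0.2, 4.4]
width: -0.0004
```

Run:
```python
from cloud import *
rep()
```

```text
t 23.55 p [ 0.6281  0.1373 -0.0107] jig [36.2482 94.6117] x [ 0.0011 -0.0015 -1.    ] zyaw 1.5216982953832683 F [-1.1967  0.2278  4.3589] w -0.00035745264834430816 q6 -1.4126114675576762
r 0.17386269847288613 ang 0.8764772586551179 Fjig [-1.2124  0.1185] Ftool [-4.3605  1.2014  0.1625]
```

Call:
{"fn": "arm_command", "kwargs": {
  "series": [
    {"dp":[0.008,0,0],"angular":[0,0,0],"gripper":0},
    {"dp":[0.008,0,0],"angular":[0,0,0],"gripper":0},
    {"dp":[0.008,0,0],"angular":[0,0,0],"gripper":0},
    {"dp":[0.008,0,0],"angular":[0,0,0],"gripper":0},
    {"dp":[0.008,0,0],"angular":[0,0,0],"gripper":0},
    {"dp":[0.008,0,0],"angular":[0,0,0],"gripper":0},
    {"dp":[0.008,0,0],"angular":[0,0,0],"gripper":0},
    {"dp":[0.008,0,0],"angular":[0,0,0],"gripper":0}
  ]
}}

```text
clock: 24.55
position: [0.6282, 0.1373, -0.0119]
ee_rot: [0.513, -0.489, 0.512, 0.486]
contact_force: [-2.9, -0.4, 10.1]
width: -0.0001
```

Run:
```python
from cloud import *
rep()
```

```text
t 24.55 p [ 0.6282  0.1373 -0.0119] jig [36.3392 94.6193] x [ 0.0034 -0.0015 -1.    ] zyaw 1.5220728969916968 F [-2.94   -0.4496 10.1487] w -7.85168841928157e-05 q6 -1.4125958485776806
r 0.173926780265839 ang 0.876103148773264 Fjig [-2.8872 -0.714 ] Ftool [-10.158    2.8793  -0.6063]
```

Call:
{"fn": "arm_command", "kwargs": {
  "series": [
    {"dp":[0.014,0,0],"angular":[0,0,0.001],"gripper":0},
    {"dp":[0.014,0,0],"angular":[0,0,0.001],"gripper":0},
    {"dp":[0.014,0,0],"angular":[0,0,0.001],"gripper":0},
    {"dp":[0.014,0,0],"angular":[0,0,0.001],"gripper":0},
    {"dp":[0.014,0,0],"angular":[0,0,0],"gripper":0},
    {"dp":[0.014,0,0],"angular":[0,0,0],"gripper":0},
    {"dp":[0.014,0,0],"angular":[0,0,0],"gripper":0},
    {"dp":[0.014,0,0],"angular":[0,0,0],"gripper":0}
  ]
}}

```text
clock: 25.55
position: [0.6282, 0.1373, -0.012]
ee_rot: [0.512, -0.489, 0.512, 0.487]
contact_force: [-3.0, 0.1, 12.9]
width: -0.0003
```

Run:
```python
from cloud import *
rep()
i=get_image('top');np.savez('t5.npz',**i)
cv2.imwrite('pics/t5.png',i['image'])
```

```text
t 25.55 p [ 0.6282  0.1373 -0.012 ] jig [36.2898 94.6711] x [ 0.0016 -0.0013 -1.    ] zyaw 1.5227474586019019 F [-3.0099  0.1397 12.9288] w -0.0002704088527773314 q6 -1.4138056783048176
r 0.17393503475162936 ang 0.8765121250543627 Fjig [-3.0102 -0.1334] Ftool [-12.9338   2.9913  -0.0203]
```

Call:
{"fn": "arm_command", "kwargs": {
  "series": [
    {"dp":[-0.03,0,0],"angular":[0,0,0],"gripper":0},
    {"dp":[-0.08,0,0],"angular":[0,0,0],"gripper":0},
    {"dp":[-0.12,0,0],"angular":[0,0,0],"gripper":0},
    {"dp":[-0.15,0,0],"angular":[0,0,0],"gripper":0},
    {"dp":[-0.15,0,0],"angular":[0,0,0],"gripper":0},
    {"dp":[-0.08,0,0],"angular":[0,0,0],"gripper":0},
    {"dp":[0,0,0],"angular":[0,0,0],"gripper":28},
    {"dp":[0,0,0],"angular":[0,0,0],"gripper":28}
  ]
}}

```text
clock: 26.6
position: [0.6285, 0.1375, 0.0641]
ee_rot: [0.512, -0.489, 0.512, 0.487]
contact_force: [-0.8, 0.8, -0.3]
width: 0.0281
```

Run:
```python
from cloud import *
rep()
print(W(0,-.0345))
plan([*W(0,-.0345),.06],1.5,7)
```

```text
t 26.6 p [0.6285 0.1375 0.0641] jig [36.5892 94.8342] x [ 0.0021 -0.0011 -1.    ] zyaw 1.5226486052643786 F [-0.7904  0.7627 -0.2824] w 0.028123509905314908 q6 -1.4139632552822852
r 0.17425196283888328 ang 0.8757906374911427 Fjig [-0.8562  0.688 ] Ftool [0.2799 0.8268 0.724 ]
[0.5803 0.012 ]
[0.005, 0.05, -0.152] [0.002, -0.0, 0.0]
[0.005, 0.05, -0.152] [0.002, -0.0, 0.0]
[0.005, 0.049, -0.152] [0.002, -0.0, 0.0]
[0.005, 0.049, -0.152] [0.002, -0.0, 0.0]
[0.005, 0.048, -0.153] [0.002, -0.0, 0.0]
[0.005, 0.048, -0.153] [0.002, -0.0, 0.0]
[0.005, 0.047, -0.153] [0.002, -0.0, 0.0]
```

Call:
{"fn": "arm_command", "kwargs": {
  "series": [
    {"dp":[0,0.048,-0.145],"angular":[0.002,0,0],"gripper":28},
    {"dp":[0,0.048,-0.145],"angular":[0.002,0,0],"gripper":28},
    {"dp":[0,0.048,-0.145],"angular":[0.002,0,0],"gripper":28},
    {"dp":[0,0.048,-0.145],"angular":[0.002,0,0],"gripper":28},
    {"dp":[0,0.048,-0.145],"angular":[0.002,0,0],"gripper":28},
    {"dp":[0,0.048,-0.145],"angular":[0.002,0,0],"gripper":28},
    {"dp":[0,0.03,-0.08],"angular":[0,0,0],"gripper":28},
    {"dp":[0,0,0],"angular":[0,0,0],"gripper":28}
  ]
}}

```text
clock: 27.6
position: [0.5785, 0.0159, 0.0627]
ee_rot: [0.516, -0.482, 0.518, 0.482]
contact_force: [-0.2, -0.5, 0.4]
width: 0.0279
```

Run:
```python
from cloud import *
rep()
plan([*W(0,-.0345),.035],1.5,1)
i=get_image('side')
u,v=map(int,px(i,[.58,.02,.06]))
cv2.imwrite('pics/a7.png',cv2.resize(i['image'][v-60:v+40,u-60:u+60],None,fx=5,fy=5,interpolation=cv2.INTER_CUBIC))
```

```text
t 27.6 p [0.5785 0.0159 0.0627] jig [ -2.2004 -30.7653] x [-0.0019 -0.0024 -1.    ] zyaw 1.5001233622087216 F [-0.1828 -0.5302  0.3659] w 0.02794029818461093 q6 -1.5896671694563111
r 0.0732638525984761 ang 0.11263545087318949 Fjig [-0.134  -0.5445] Ftool [-0.3643  0.1455 -0.5427]
[0.231, -0.018, -0.031] [0.0, -0.002, -0.001]
```

View pics/a7.png

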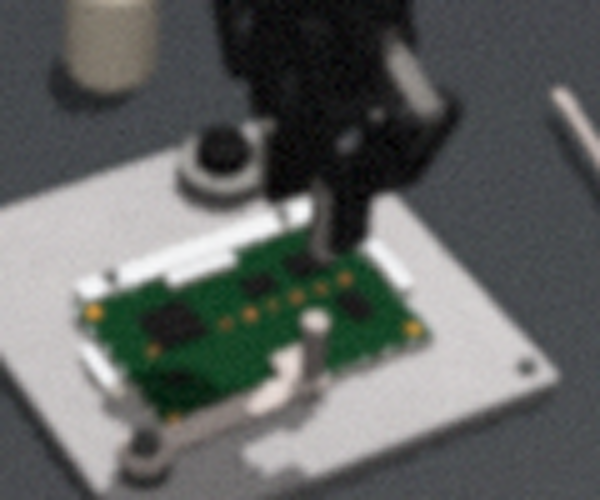

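The button is back up at crop (222,150), the clip is still on, the post top is at (315,320), and the gripper is above it. I'll confirm the post position and lower.

Run:
```python
from cloud import *
i=get_image('side');u,v=map(int,px(i,[.58,.02,.06]))
p=P(i,(315.5)/5-.5+u-60,(321.5)/5-.5+v-60,.0555);print(p,I(p)*1e3)
```

```text
[0.5816 0.0136 0.0555] [  1.1418 -32.7447]
```

Call:
{"fn": "arm_command", "kwargs": {
  "series": [
    {"dp":[0,-0.016,-0.03],"angular":[0,-0.002,-0.001],"gripper":28},
    {"dp":[0,0,0],"angular":[0,0,0],"gripper":28},
    {"dp":[0.03,0,0],"angular":[0,0,0],"gripper":28},
    {"dp":[0.03,0,0],"angular":[0,0,0],"gripper":28},
    {"dp":[0,0,0],"angular":[0,0,0],"gripper":28},
    {"dp":[0,0,0],"angular":[0,0,0],"gripper":28},
    {"dp":[0,0,0],"angular":[0,0,0],"gripper":28},
    {"dp":[0,0,0],"angular":[0,0,0],"gripper":28}
  ]
}}

```text
clock: 28.7
position: [0.5814, 0.0146, 0.0546]
ee_rot: [0.517, -0.483, 0.516, 0.483]
contact_force: [-0.3, -0.0, -0.4]
width: 0.0281
```

Run:
```python
from cloud import *
rep()
```

```text
t 28.7 p [0.5814 0.0146 0.0546] jig [  0.8402 -31.8221] x [ 0.0005  0.0016 -1.    ] zyaw 1.503528448674432 F [-0.3425 -0.0464 -0.4439] w 0.028148555282652223 q6 -1.6001904170021009
r 0.07617907854068258 ang 0.0943634555474235 Fjig [-0.3369 -0.0772] Ftool [ 0.4436  0.3388 -0.07  ]
```

Call:
{"fn": "arm_command", "kwargs": {
  "series": [
    {"dp":[0.08,0,-0.012],"angular":[0,0,0],"gripper":28},
    {"dp":[0.08,0,0],"angular":[0,0,0],"gripper":28},
    {"dp":[0.08,0,0],"angular":[0,0,0],"gripper":28},
    {"dp":[0.08,0,0],"angular":[0,0,0],"gripper":28},
    {"dp":[0.08,0,0],"angular":[0,0,0],"gripper":28},
    {"dp":[0.06,0,0],"angular":[0,0,0],"gripper":28},
    {"dp":[0,0,0],"angular":[0,0,0],"gripper":28},
    {"dp":[0,0,0],"angular":[0,0,0],"gripper":28}
  ]
}}

```text
clock: 29.7
position: [0.5807, 0.0131, -0.0054]
ee_rot: [0.517, -0.482, 0.516, 0.484]
contact_force: [-0.6, 0.2, 0.0]
width: 0.0281
```

Run:
```python
from cloud import *
rep()
```

```text
t 29.7 p [ 0.5807  0.0131 -0.0054] jig [  0.2833 -33.3082] x [-0.0012  0.0017 -1.    ] zyaw 1.503527211684081 F [-0.5654  0.2066  0.0223] w 0.028090066184027995 q6 -1.6030465777896754
r 0.07549813437196828 ang 0.0754613983943424 Fjig [-0.5818  0.1545] Ftool [-0.0212  0.5781  0.1681]
```

Call:
{"fn": "arm_command", "kwargs": {
  "series": [
    {"dp":[0,0,-0.04],"angular":[0,0,0],"gripper":28},
    {"dp":[0,0,-0.03],"angular":[0.02,0,0],"gripper":28},
    {"dp":[0,0,-0.03],"angular":[0.03,0,0],"gripper":28},
    {"dp":[0,0.003,-0.03],"angular":[0.03,0,0],"gripper":28},
    {"dp":[0,0.003,-0.03],"angular":[0.03,0,0],"gripper":28},
    {"dp":[0,0.003,-0.04],"angular":[0.04,0,0],"gripper":28},
    {"dp":[0,0.003,-0.04],"angular":[0.04,0,0],"gripper":28},
    {"dp":[0,0.003,-0.04],"angular":[0.04,0,0],"gripper":28}
  ]
}}

```text
clock: 30.7
position: [0.5731, -0.0202, -0.0037]
ee_rot: [0.6, -0.375, 0.597, 0.377]
contact_force: [0.4, 0.4, -0.3]
width: 0.028
```

Run:
```python
from cloud import *
rep()
```

```text
t 30.7 p [ 0.5731 -0.0202 -0.0037] jig [ -4.2814 -67.1575] x [ 0.0023  0.0041 -1.    ] zyaw 1.12098817591095 F [ 0.3698  0.448  -0.3416] w 0.028041303051471088 q6 -1.2840479451018718
r 0.07611806971426775 ang -0.3789221217134118 Fjig [0.3277 0.4796] Ftool [ 0.3443 -0.1382  0.5626]
```

Call:
{"fn": "arm_command", "kwargs": {
  "series": [
    {"dp":[0,0.003,-0.05],"angular":[0.04,0,0],"gripper":28},
    {"dp":[0,0.003,-0.05],"angular":[0.04,0,0],"gripper":28},
    {"dp":[0,0.004,-0.05],"angular":[0.05,0,0],"gripper":28},
    {"dp":[0,0.004,-0.05],"angular":[0.05,0,0],"gripper":28},
    {"dp":[0,0.004,-0.05],"angular":[0.05,0,0],"gripper":28},
    {"dp":[0,0.004,-0.05],"angular":[0.05,0,0],"gripper":28},
    {"dp":[0,0.004,-0.05],"angular":[0.05,0,0],"gripper":28},
    {"dp":[0,0,-0.04],"angular":[0.04,0,0],"gripper":28}
  ]
}}

```text
clock: 31.7
position: [0.5417, -0.0565, -0.0015]
ee_rot: [0.688, -0.177, 0.681, 0.178]
contact_force: [0.4, -0.0, 0.8]
width: 0.0281
```

Run:
```python
from cloud import *
rep()
```

```text
t 31.7 p [ 0.5417 -0.0565 -0.0015] jig [ -32.2458 -106.2011] x [ 0.0081  0.0041 -1.    ] zyaw 0.5083324560448302 F [ 0.4495 -0.0128  0.8479] w 0.028113337419349984 q6 -0.7492072115866056
r 0.07964865106791852 ang -1.0041746340578854 Fjig [0.4488 0.0279] Ftool [-0.8442 -0.2303  0.3941]
```

Call:
{"fn": "arm_command", "kwargs": {
  "series": [
    {"dp":[0,0,0.05],"angular":[0,0,0],"gripper":28},
    {"dp":[0,0,0],"angular":[0,0,0],"gripper":28},
    {"dp":[-0.08,0,0],"angular":[0,0,0],"gripper":28},
    {"dp":[-0.15,0,0],"angular":[0,0,0],"gripper":28},
    {"dp":[-0.2,0,0],"angular":[0,0,0],"gripper":28},
    {"dp":[-0.3,0,0],"angular":[0,0,0],"gripper":28},
    {"dp":[-0.3,0.3,0],"angular":[0,0,0],"gripper":28},
    {"dp":[-0.2,0.4,0],"angular":[0,0,0],"gripper":28}
  ]
}}

```text
clock: 32.7
position: [0.5068, 0.0186, 0.1523]
ee_rot: [0.688, -0.177, 0.681, 0.177]
contact_force: [0.4, 0.4, 0.7]
width: 0.028
```

Call:
{"fn": "arm_command", "kwargs": {
  "series": [
    {"dp":[-0.1,0.4,0],"angular":[0,0,0],"gripper":28},
    {"dp":[0,0.4,0],"angular":[0,0,0],"gripper":28},
    {"dp":[0,0.3,0],"angular":[0,0,0],"gripper":28},
    {"dp":[0,0,0],"angular":[0,0,0],"gripper":28},
    {"dp":[0,0,0],"angular":[0,0,0],"gripper":28},
    {"dp":[0,0,0],"angular":[0,0,0],"gripper":28},
    {"dp":[0,0,0],"angular":[0,0,0],"gripper":28},
    {"dp":[0,0,0],"angular":[0,0,0],"gripper":28}
  ]
}}

```text
clock: 33.7
position: [0.4433, 0.1377, 0.1711]
ee_rot: [0.692, -0.178, 0.676, 0.177]
contact_force: [-0.2, 0.9, -0.2]
width: 0.0277
```

Run:
```python
from cloud import *
rep()
i=get_image('top');j=get_image('side');np.savez('tf.npz',**i)
a=cv2.resize(i['image'][150:270,240:380],(700,600),interpolation=cv2.INTER_CUBIC)
b=cv2.resize(j['image'],(400,300));c=cv2.resize(i['image'],(400,300))
a=cv2.resize(a,(400,343));
b=cv2.resize(j['image'][170:310,220:380],(400,350));k=np.vstack([np.hstack([a[:343],b[:343]]),np.hstack([c,cv2.resize(j['image'],(400,300))])])
cv2.imwrite('pics/f.png',cv2.resize(k,(740,595)))
hsv=cv2.cvtColor(i['image'],cv2.COLOR_BGR2HSV)
g=cv2.inRange(hsv,(45,80,20),(85,255,255));m=np.zeros_like(g);m[160:265,270:350]=g[160:265,270:350]
k=max(cv2.findContours(m,0,2)[0],key=cv2.contourArea);r=cv2.minAreaRect(k)
Q=np.array([I(P(i,*p,.018)) for p in cv2.boxPoints(r)])*1e3;print(Q,Q.mean(0));e=Q[1]-Q[0];print(np.degrees(np.arctan2(e[1],e[0])))
```

```text
t 33.7 p [0.4433 0.1377 0.1711] jig [-147.8548   78.2602] x [ 0.022   0.0046 -0.9997] zyaw 0.5080547123242461 F [-0.2059  0.904  -0.2016] w 0.02771231486955545 q6 -0.3584630324018969
r 0.13804993682347957 ang 2.1267368991887396 Fjig [-0.2869  0.8817] Ftool [0.2011 0.8914 0.2555]
[[-58.4953  46.3188]
 [ 56.8773  46.7408]
 [ 56.7672 -28.9337]
 [-58.2768 -27.846 ]] [-0.7819  9.07  ]
0.20955915656876326
```

View pics/f.png

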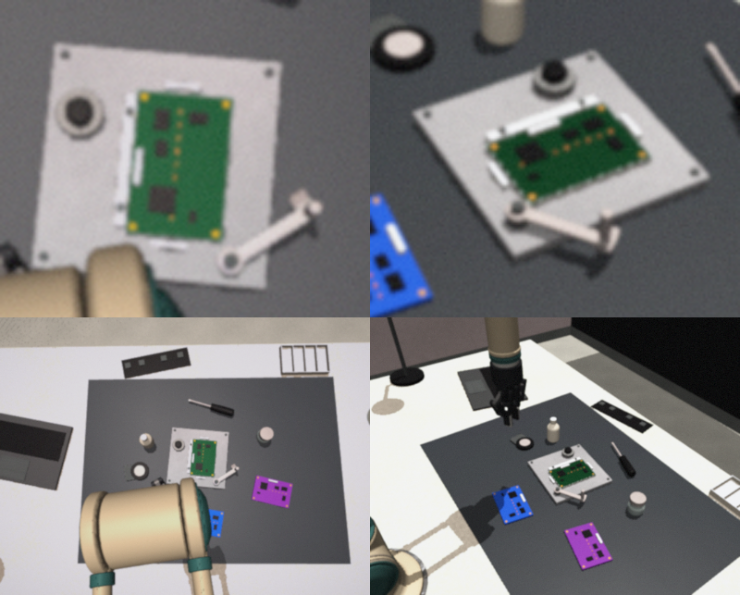

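The board lies flat and square against the rail: rotated about 0.2°, centre at jig y ≈ +9 mm. The clip is about 0.9 rad open, the button is up, the bystanders haven't moved, and the robot is clear. Handing in.

```bash
python3 -c "
from rig import *
print(sign_off())"
```

```text
the job is handed in; nothing more can be done
None
```

The job is done and handed in at about 34 s. I straddled the post with the fingers and swung the clip round. It pushed the board back to the rail, climbed onto its edge and came home. Then I pressed and released the button, and swung the clip open again by its post.

**Snug press:** the push at the post read 6.7, 7.2, 7.2 and 7.9 N over about 3 s. Force was only read at the end of each one-second call, so I did not see it between readings.

**Test button:** at 10 N and then 13 N the position changed by only 0.1 mm, so it was right down. In the pictures it is back up.

**Last check:**
- The board is square within about 0.2° and against the rail, with its centre at jig y ≈ +9 mm.
- The clip is about 0.9 rad open, judged from the tool position and the last picture.
- The bystanders look unmoved in the pictures, and the robot is clear of everything.

**Disagreements:**
- **Fingertip height:** the cameras put the fingertips about 40 mm above the reported TCP height. I worked from the camera heights, and the button's bottom stop confirmed the offset.
- **Camera scale:** the cameras read the board's green area as about 76 × 115 mm, slightly under its stated 80 × 120 mm.

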